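# Repack the socket tray after a job

### The job

Put the four stray tools from the rubber mat back into the black tray, each fully home in the orange insert cut for it: the large and the small short socket standing in the large and the small round recess, the extension bar in the narrow slot and the stubby ratchet, drive up, in the wide slot. The long spark-plug socket and the bolt with its nut are not part of the set: leave them where they are on the mat.

Things in the scene. Friction and masses are not known exactly. Their poses are not given: they have to be found in the camera images.
- large_socket: Short chrome-steel hex socket, standing on its narrower drive end with the hexagon mouth up: 46 mm across (38 mm over its lowest 14 mm), 50 mm tall, about 0.28 kg. Origin: centre of its underside; z up along its axis. Belongs in insert_large.
- small_socket: Short chrome-steel hex socket, standing mouth up: plain cylinder 28 mm across, 38 mm tall, about 0.09 kg. Origin: centre of its underside; z up along its axis. Belongs in insert_small.
- extension_bar: Chrome-steel extension bar lying on its side, 80 mm long, 0.14 kg: round 22 mm end (x -40 to -18 mm), 14 mm shank (to x 9), round 22 mm collar (x 9 to 21), 12.7 mm square drive (to x 40). Origin: mid-length on its axis, 11 mm above what it lies on; x along the bar to the square drive; its y and z may point anywhere about x (it can roll). Belongs in insert_bar, either way round.
- stubby_ratchet: Short ratchet lying flat, square drive up, 105 mm long, 0.24 kg: black grip 22 mm wide, 16 mm thick (x -52 to 7 mm), steel neck, round head 36 mm across, 16 mm thick, centred at x 34 mm, drive standing to 29 mm. Origin: mid-length, at its underside; x along the handle to the head, z up. Belongs in insert_ratchet, drive up, either way round.
- plug_socket: Long spark-plug socket, not of this set though as wide as the small one: plain steel cylinder 28 mm across, 70 mm tall, black rubber lining in its mouth, standing mouth up. Origin: centre of its underside; z up. Stays on the mat.
- bolt: Dark steel hex bolt with its nut run on, look-alike of the extension bar: 82 mm long, 16 mm thread, hexagon head and hexagon nut 24 mm across flats, lying on their flats. Origin: on its axis, near the middle of its length, 12 mm above the mat; x along the bolt from head to thread. Stays on the mat.
- insert_large: Orange insert with the larger round recess, 58 mm across, 14 deep. 140 mm long (x), 72 wide (y), 20 high (z up), fixed in the black tray beside the others, any order. Origin: centre of its underside, below the recess centre, 3 mm above the bench; recess floor z = 6 mm. Tray walls 25 mm high; a long ratchet, 50 mm high, stays in the tray 75 to 125 mm off on the +x side.
- insert_small: Orange insert with the smaller round recess, 42 mm across, 14 deep; the small filled pocket near each end is flush. 140 mm long (x), 72 wide (y), 20 high (z up), fixed in the black tray beside the others, any order. Origin: centre of its underside, below the recess centre, 3 mm above the bench; recess floor z = 6 mm.
- insert_bar: Orange insert with the shorter, narrower slot, 98 (x) by 36 mm (y), 14 deep. A finger relief 50 (x) by 64 mm (y), as deep, crosses its middle. 140 mm long (x), 72 wide (y), 20 high (z up), fixed in the black tray beside the others, any order. Origin: centre of its underside, below the recess centre, 3 mm above the bench; recess floor z = 6 mm.
- insert_ratchet: Orange insert with the longer, wider slot, 123 (x) by 50 mm (y), 14 deep. A finger relief 50 (x) by 64 mm (y), as deep, crosses its middle. 140 mm long (x), 72 wide (y), 20 high (z up), fixed in the black tray beside the others, any order. Origin: centre of its underside, below the recess centre, 3 mm above the bench; recess floor z = 6 mm.

How it is judged:
By the outcome, as a careful person would: the job done as asked, in the order asked, and still so for the second after the job is handed in, with the robot touching nothing.
It also fails if it takes over 106 s, if anything falls off the work surface, if the arm or the gripper's body presses on something with over 40 N, if the wrist force passes 120 N, or if a joint passes its speed limit or range.

### The arm

A 7-joint arm with a two-finger parallel gripper is mounted at the origin on the work surface. World frame = base frame: x ahead of the robot, y to its left, z up, the work surface at z = 0. Lengths are in mm, angles in rad, forces in N, time in s.
With the tool pointing down it reaches from about 400 to 875 mm from the base axis. Payload 4.4 kg.
Tool frame: the origin (TCP) lies at the very end of the fingers, on their centre line; the grasp point (between the pads) lies 19 mm behind it; z points along the fingers, x is the direction in which the jaws open and shut, and the axes are right-handed (so a half turn about z gives the same grasp; the last joint's range is limited). The gripper opens to 85 mm and grips with 20 to 120 N. Pads are 22 mm wide; open, the fingers measure 114 mm over their backs; the gripper's body (76 mm by 85 mm) begins 54 mm behind the grasp point. The pads swing forward as they close: fully open they stand 13 mm farther back than shut.
Start: joints at [-1.409, 0.628, 0.038, 1.517, -0.027, 0.996, -0.02], TCP at [146.766, 633.228, 191.913] pointing down, gripper open.
Joint ranges: [-3.06, 3.06], [-0.37, 2.12], [-1.25, 1.32], [0.18, 2.47], [-1.1, 4.24], [0.23, 1.98], [-2.94, 2.94]. Speed limits (rad/s): [2.57, 2.57, 3.14, 3.14, 3.14, 3.14, 3.14].

### API

Orientations are given as [roll, pitch, yaw] about the fixed x, y, z axes, in that order (R = Rz(yaw) Ry(pitch) Rx(roll)).
In Python, from cell import * gives the robot as it stands. The module is installed in compiled form; this text tells all that it offers.
- The arm moves only by the tool play_rows, never from a script. Its argument "targets" is a list of rows, each an object with "slide": the shift along the tool's x, y, z in mm, a list of three; "turn": the turn, a rotation vector about the tool's x, y, z in degrees, a list of three; "hand": the finger opening in mm, from 0 to 85.4. A call has 1 to 5 rows; each row shifts and turns the commanded pose from where the row before left it, along the tool's axes as they then stand; what a row does not reach is not made up. A row lasts 1/8 s, in which the tool goes at most 62.5 mm and 10.7 degrees, less where a joint would pass 70% of its speed; a pose out of reach is approached as far as the arm can. A call is refused whole if a number of a shift passes 62.5 or a number of a turn 10.7, either way. A call with a gripper value outside its range is refused whole. The fingers move at their own pace and stop on an object; the grip force is fixed at half the most. Time passes only in rows, so rows that do not move let the fingers close. It gives the time, the measured TCP pose, the force and the opening at its end, in the units of the state.
- read_state(): the state, without advancing time (a new reading comes with each control period).
- get_image(name): name is "scene" or "top" or "wrist"; returns (picture, depth): 480x640x3 uint8, blue, green, red; 480x640 float32, mm along the optical axis (not along the pixel's ray), 0 where there is no reading.
- calibration(name): a dict with "K" (3x3 intrinsics, pixels), "R" (3x3) and "t" (3): a world point X has camera coordinates R X + t. Camera axes: x right, y down, z forward; pixel columns grow to the right and rows downward; lengths in mm; the calibration is good to about 2 mm. The wrist camera is an equidistant fisheye: a pixel r from the principal point sees the ray r / f radians off the axis. A picture is of the moment at which its call begins: read the wrist's pose just before it. calibration takes no time and is no camera call; for the wrist camera it gives the pose at the moment of the call.
- finish_job(): hands the job in, once; it reports no verdict.
The state is a dict: "clock": time; "qpos": joint angles; "qd": joint speeds; "tau": joint torques, N m; "eef_pos": TCP position; "tool_rot": TCP orientation; "force": force on the tool from outside, world axes, zero at the start; "torque": the same for the moment, N m; "width": finger opening in mm.
Only numpy, scipy, OpenCV 4.12 (cv2) and the standard library are available. Lean on these libraries where they do the work, as an engineer would, in place of code of your own. Each camera call takes 0.05 s, during which the arm holds its last target.

## Working session

There is one attempt and no reset: what is moved stays moved. The work goes in short steps, Python scripts to look and compute and a tool call to move; the robot and the scene stay as the last step left them, time stands still between calls to the robot, and variables do not carry over. Pictures are saved under pics/ and viewed, and the job is handed in when it is done.

Besides the shell and the picture viewer there is one more tool, called after "Request:" as name([rows], argument=value, ...), one row to a line, values as JSON. play_rows: Moves the arm, as the interface text tells. Its arguments: {"type":"object","properties":{"targets":{"type":"array"}},"required":["targets"]}

```bash
mkdir -p pics; python3 - <<'E'
from cell import *
import cv2,numpy as np
print(read_state())
for n in ["scene","top","wrist"]:
    c=calibration(n); print(n,c)
    im,d=get_image(n); cv2.imwrite(f"pics/{n}0.png",im); np.save(f"pics/{n}0.npy",d)
print(read_state()['clock'])
E
```

```text
{'clock': 0.0, 'qpos': array([-1.40880058,  0.62931645,  0.03841853,  1.51835957, -0.0269874 ,
        0.99631745, -0.01999252]), 'qd': array([-1.25391914e-03,  8.29233042e-04, -2.75025413e-05,  3.10999553e-05,
       -4.37436121e-04, -8.50171620e-04, -1.13793903e-03]), 'tau': array([-2.35495845e-04, -5.63413489e+01,  1.22679580e+00, -1.93438286e+01,
        1.11790595e-02,  1.04633532e-02, -1.12299682e-05]), 'eef_pos': array([146.5947484 , 632.53631965, 191.01067206]), 'tool_rot': array([3.14157258e+00, 1.88340403e-03, 1.34303404e+00]), 'force': array([-0.03371984, -0.26147261, -0.03206225]), 'torque': array([ 0.00149677,  0.01852376, -0.08720815]), 'width': 85.07539726619832}
scene {'K': array([[533.21143274,   0.        , 318.06527559],
       [  0.        , 533.21143274, 235.07568936],
       [  0.        ,   0.        ,   1.        ]]), 'R': array([[ 0.49800293,  0.867159  , -0.00532456],
       [ 0.74006109, -0.42819595, -0.51861143],
       [-0.45199852,  0.25432952, -0.85499347]]), 't': array([-257.32183696, -380.17812384, 1198.71489842])}
top {'K': array([[539.1704981 ,   0.        , 320.2579703 ],
       [  0.        , 539.1704981 , 249.01864496],
       [  0.        ,   0.        ,   1.        ]]), 'R': array([[ 0.01145371, -0.9999243 , -0.00449613],
       [-0.99507927, -0.01095542, -0.09847452],
       [ 0.09841781,  0.0056019 , -0.99512942]]), 't': array([   3.01101777,  530.35651428, 1166.25285962])}
wrist {'K': array([[371.64829954,   0.        , 320.59159453],
       [  0.        , 371.64829954, 242.26685313],
       [  0.        ,   0.        ,   1.        ]]), 'R': array([[ 0.22565652,  0.97420516, -0.00185388],
       [ 0.92406987, -0.21344022,  0.31707751],
       [ 0.30850286, -0.07326373, -0.94839781]]), 't': array([-648.95818966,  -41.73308013,  381.25164998])}
0.15
```

View pics/scene0.png

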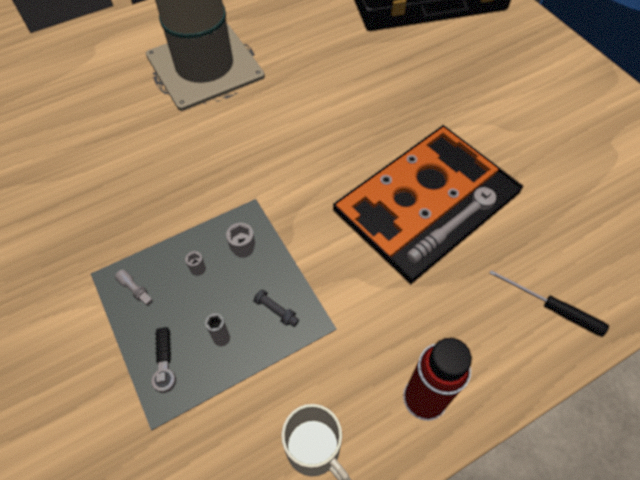

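View pics/top0.png

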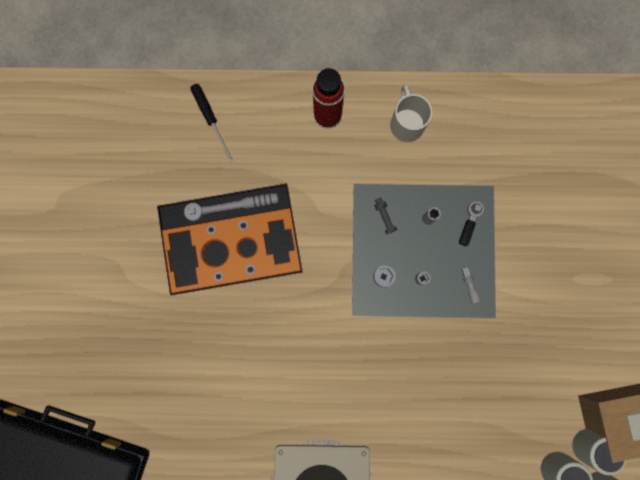

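View pics/wrist0.png

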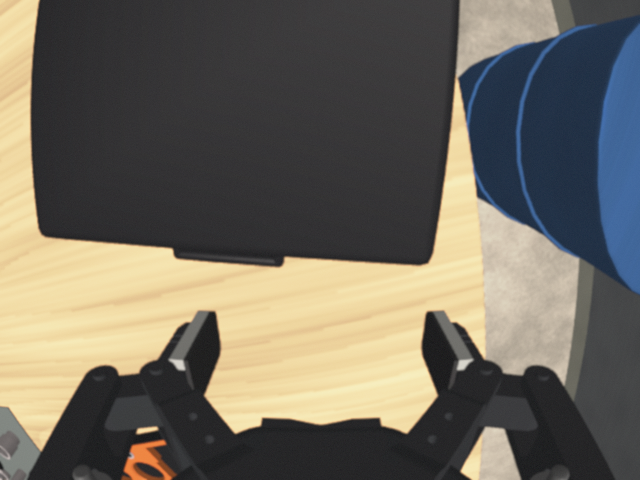

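```bash
cat > h.py <<'E'
import numpy as np,cv2
from cell import *
def ray(n,uv,z,c=None):
    c=c or calibration(n); K=c['K'];R=c['R'];t=c['t']
    uv=np.atleast_2d(np.float64(uv))
    d=np.c_[(uv[:,0]-K[0,2])/K[0,0],(uv[:,1]-K[1,2])/K[1,1],np.ones(len(uv))]
    if n=='wrist':
        r=np.hypot(d[:,0],d[:,1]); s=np.where(r>1e-9,np.sin(r)/np.maximum(r,1e-9),1); d=np.c_[d[:,0]*s,d[:,1]*s,np.cos(r)]
    d=d@R; o=-R.T@t
    k=(z-o[2])/d[:,2]
    return o+d*k[:,None]
def cloud(n,d,c=None):
    c=c or calibration(n);K=c['K']
    v,u=np.mgrid[:480,:640]
    x=(u-K[0,2])/K[0,0];y=(v-K[1,2])/K[1,1]
    P=np.dstack([x*d,y*d,d]).reshape(-1,3)
    return ((P-c['t'])@c['R']).reshape(480,640,3)
E
python3 - <<'E'
from h import *
im=cv2.imread('pics/top0.png');d=np.load('pics/top0.npy')
P=cloud('top',d);Z=P[...,2]
print('mat z',np.median(Z[230:260,395:405]),'bench',np.median(Z[340:380,300:400]),'insert',np.median(Z[275:285,190:210]), 'camera',-calibration('top')['R'].T@calibration('top')['t'])
hsv=cv2.cvtColor(im,cv2.COLOR_BGR2HSV)
m=((Z>8)).astype(np.uint8); m[:180]=0;m[320:]=0;m[:,:350]=0;m[:,500:]=0
n,l,s,c=cv2.connectedComponentsWithStats(m)
for i in range(1,n):
    q=P[l==i]; print(s[i],c[i].round(1),'zmax',q[:,2].max().round(1),'mean',q.mean(0).round(1))
a=cv2.resize(im[175:325,345:505],None,fx=4.5,fy=4,interpolation=cv2.INTER_CUBIC)
cv2.imwrite('pics/mat1.png',cv2.resize(im[175:325,345:505],None,fx=4,fy=4,interpolation=cv2.INTER_CUBIC))
cv2.imwrite('pics/tray1.png',cv2.resize(im[175:305,150:310],None,fx=4,fy=4,interpolation=cv2.INTER_CUBIC))
E
```

```text
mat z 2.5802970494808077 bench -0.8512962906201156 insert 20.21620226340322 camera [ 412.93223457    2.28783258 1212.81266753]
[461 180   1   1   1] [461. 180.] zmax 1212.8 mean [ 412.9    2.3 1212.8]
[489 181   1   1   1] [489. 181.] zmax 1212.8 mean [ 412.9    2.3 1212.8]
[452 183   1   1   1] [452. 183.] zmax 1212.8 mean [ 412.9    2.3 1212.8]
[373 185   1   1   1] [373. 185.] zmax 8.2 mean [ 679.5 -109.     8.2]
[387 185   1   1   1] [387. 185.] zmax 9.3 mean [ 679.5 -140.7    9.3]
[401 185   1   1   1] [401. 185.] zmax 8.5 mean [ 680.1 -172.5    8.5]
[443 187   1   1   1] [443. 187.] zmax 1212.8 mean [ 412.9    2.3 1212.8]
[364 189   1   1   1] [364. 189.] zmax 8.4 mean [670.  -88.6   8.4]
[416 188   1   1   1] [416. 188.] zmax 9.1 mean [ 673.4 -206.4    9.1]
[408 191   1   1   1] [408. 191.] zmax 1212.8 mean [ 412.9    2.3 1212.8]
[480 190   1   1   1] [480. 190.] zmax 9.9 mean [ 670.1 -351.     9.9]
[362 192   1   1   1] [362. 192.] zmax 8.2 mean [663.1 -84.1   8.2]
[404 193   1   1   1] [404. 193.] zmax 1212.8 mean [ 412.9    2.3 1212.8]
[406 193   1   1   1] [406. 193.] zmax
[... 12692 characters left out ...]
 [352. 315.] zmax 1212.8 mean [ 412.9    2.3 1212.8]
[405 315   1   1   1] [405. 315.] zmax 8.1 mean [ 387.2 -180.5    8.1]
[432 314   1   1   1] [432. 314.] zmax 8.3 mean [ 390.1 -240.3    8.3]
[439 315   1   1   1] [439. 315.] zmax 8.0 mean [ 388.  -255.8    8. ]
[441 314   1   1   1] [441. 314.] zmax 9.3 mean [ 390.3 -259.9    9.3]
[446 314   1   1   1] [446. 314.] zmax 8.0 mean [ 390.4 -271.3    8. ]
[448 314   1   1   1] [448. 314.] zmax 1212.8 mean [ 412.9    2.3 1212.8]
[454 315   1   1   1] [454. 315.] zmax 8.2 mean [ 388.4 -288.9    8.2]
[489 319   1   1   1] [489. 319.] zmax 1212.8 mean [ 412.9    2.3 1212.8]
[498 319   1   1   1] [498. 319.] zmax 1212.8 mean [ 412.9    2.3 1212.8]
```

```bash
echo
```

```text
(no output)
```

View zooms.

View pics/mat1.png

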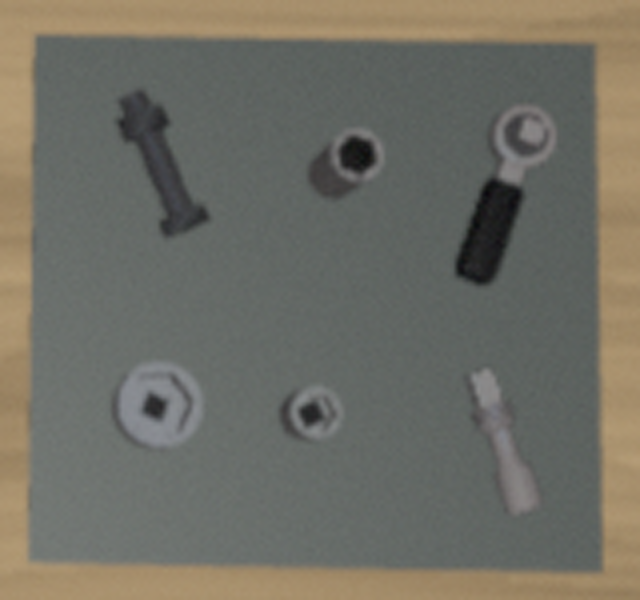

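View pics/tray1.png

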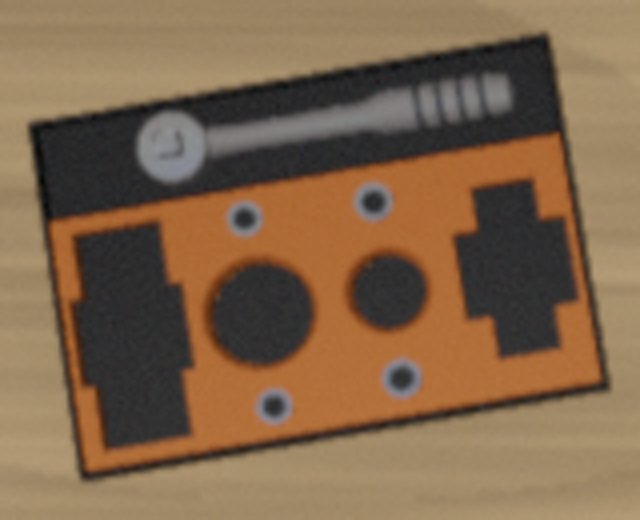

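```bash
cat > meas.py <<'E'
from h import *
im=cv2.imread('pics/top0.png')
g=cv2.cvtColor(im,cv2.COLOR_BGR2GRAY); hsv=cv2.cvtColor(im,cv2.COLOR_BGR2HSV)
# inserts
o=cv2.inRange(hsv,(5,150,80),(20,255,255)); o[:, :150]=0;o[:,310:]=0;o[:175]=0;o[305:]=0
cs,h=cv2.findContours(o,cv2.RETR_CCOMP,cv2.CHAIN_APPROX_NONE)
for c,hh in zip(cs,h[0]):
    if cv2.contourArea(c)<100: continue
    w=ray('top',c[:,0,:],23.)[:,:2].astype(np.float32)
    r=cv2.minAreaRect(w); e=cv2.minEnclosingCircle(w)
    print('hole' if hh[3]>=0 else 'outer',np.mean(c[:,0],0).round(),'rect',np.round(r[0],1),np.round(r[1],1),round(r[2],1),'circ',np.round(e[0],1),round(e[1],1))
# objects on the mat
mat=np.median(g[240:262,395:405]); print('mat grey',mat)
for nm,(u0,v0,u1,v1),z in [('large',(365,258,402,296),53),('small',(408,264,440,292),41),('bar',(455,260,488,308),14),('rat',(452,196,492,252),19)]:
    s=g[v0:v1,u0:u1].astype(float)
    m=(s>mat+35).astype(np.uint8) if nm!='rat' else (abs(s-mat)>30).astype(np.uint8)
    n,l,st,ce=cv2.connectedComponentsWithStats(m); i=1+np.argmax(st[1:,4])
    m=(l==i).astype(np.uint8); c,_=cv2.findContours(m,cv2.RETR_EXTERNAL,cv2.CHAIN_APPROX_NONE); c=max(c,key=len)[:,0]+[u0,v0]
    w=ray('top',c,z)[:,:2].astype(np.float32); r=cv2.minAreaRect(w)
    print(nm,st[i],'rect',np.round(r[0],1),np.round(r[1],1),round(r[2],1),'circ',[np.round(x,1) for x in cv2.minEnclosingCircle(w)])
    if nm in('bar','rat'): print(np.round(cv2.boxPoints(r)).tolist())
Z=lambda a,b:(345+a/4-.375,175+b/4-.375)
def p(a,b,z): return ray('top',Z(a,b),z)[0].round(1)
print('hand: large',p(159,404,53),'small',p(314,412,41),'bar ends',p(484,371,13),p(522,512,13),'rat head',p(524,136,19),'drive',p(532,130,31),'rat tail',p(474,283,15))
print('plug top',p(356,155,73),'bolt',p(133,95,15),p(187,222,15))
E
python3 meas.py
```

```text
outer [230. 250.] rect [526.4 208. ] [143.2 290.6] 10.6 circ [526.7 207.9] 160.0
hole [218. 276.] rect [468.3 234.1] [25.2 24.8] 46.2 circ [468.2 234. ] 14.0
hole [250. 269.] rect [484.5 163.8] [26.6 26.7] 0.6 circ [484.3 164. ] 14.4
hole [215. 253.] rect [519.2 242.3] [58.1 57.7] 1.6 circ [518.9 242.4] 30.3
hole [247. 247.] rect [532.8 172.2] [41.2 42.2] 46.1 circ [532.6 171.8] 22.7
hole [183. 258.] rect [506.2 313. ] [124.8  66. ] 10.9 circ [506.4 313.1] 65.4
hole [279. 242.] rect [545.9 101.3] [99.8 67. ] 10.6 circ [545.5 101.9] 51.9
hole [243. 225.] rect [582.5 181.8] [27.1 26.8] 1.4 circ [582.5 182. ] 14.3
mat grey 105.0
large [18 24  2  1  2] rect [ 458.  -127.8] [2.1 0. ] 90.6 circ [array([ 458. , -127.8]), np.float64(1.1)]Traceback (most recent call last):
  File "meas.py", line 17, in <module>
    n,l,st,ce=cv2.connectedComponentsWithStats(m); i=1+np.argmax(st[1:,4])
                                                       ~~~~~~~~~^^^^^^^^^^
    return _wrapfunc(a, 'argmax', axis=axis, out=out, **kwds)
    return bound(*args, **kwds)
ValueError: attempt to get argmax of an empty sequence
```

```bash
sed -i "s/s>mat+35/s>mat+(12 if nm=='bar' else 18)/" meas.py; python3 meas.py | tail -12
cat > show.py <<'E'
E
```

```text
hole [183. 258.] rect [506.2 313. ] [124.8  66. ] 10.9 circ [506.4 313.1] 65.4
hole [279. 242.] rect [545.9 101.3] [99.8 67. ] 10.6 circ [545.5 101.9] 51.9
hole [243. 225.] rect [582.5 181.8] [27.1 26.8] 1.4 circ [582.5 182. ] 14.3
mat grey 105.0
large [ 10   8  21  21 248] rect [ 471. -131.] [43. 43.] 0.1 circ [array([ 472., -131.]), np.float64(23.0)]
small [11  8  7  4 11] rect [ 478.8 -212.2] [ 3.3 14.6] 31.4 circ [array([ 477.8, -212.7]), np.float64(7.3)]
bar [14 22 10 21 89] rect [ 439.5 -329.9] [45.7 12. ] 17.6 circ [array([ 439.6, -330.2]), np.float64(22.9)]
[[416.0, -331.0], [420.0, -343.0], [463.0, -329.0], [460.0, -317.0]]
rat [  7  23  17  28 288] rect [ 571.2 -316.8] [24.5 60.7] 71.0 circ [array([ 571.5, -316.5]), np.float64(30.8)]
[[539.0, -318.0], [596.0, -338.0], [604.0, -315.0], [547.0, -295.0]]
hand: large [ 471.7 -129.7   53. ] small [ 468.9 -215.1   41. ] bar ends [ 494.1 -315.    13. ] [ 416.2 -334.8   13. ] rat head [ 625.7 -337.8   19. ] drive [ 627.  -338.8   31. ] rat tail [ 543.1 -309.6   15. ]
plug top [ 604.8 -232.6   73. ] bolt [ 647.4 -119.4   15. ] [ 575.7 -149.7   15. ]
```

```bash
cat > plan.py <<'E'
import sys,numpy as np,json
from h import *
def wrap(a): return (a+180)%360-180
def plan(goal,n,hand,start=None,ease=0):
    """goal: x y z yaw(deg)"""
    s=read_state()
    if start is None:
        start=list(s['eef_pos'])+[np.degrees(s['tool_rot'][2])]
    p=np.array(start[:3],float);y=start[3];g=np.array(goal[:3],float)
    rows=[]
    for i in range(n):
        k=n-i
        D=(g-p)/k; dt=wrap(goal[3]-y)/k
        c,sn=np.cos(np.radians(y)),np.sin(np.radians(y))
        X=np.array([c,sn,0]);Y=np.array([sn,-c,0])
        sl=[round(float(v),0 if n>1 else 1) for v in (D@X,D@Y,-D[2])]
        t=round(float(-dt),1)
        rows.append({"slide":sl,"turn":[0,0,t],"hand":hand})
        p=p+sl[0]*X+sl[1]*Y+np.array([0,0,-sl[2]]); y-=t
    for r in rows: print(json.dumps(r))
    print('end',p.round(1),round(y,1)); return list(p)+[y]
def st():
    s=read_state(); print('t',round(s['clock'],2),'tcp',s['eef_pos'].round(1),'rpy',np.degrees(s['tool_rot']).round(1),'F',s['force'].round(1),'w',round(s['width'],1),'q',s['qpos'].round(2))
E
python3 - <<'E'
from plan import *
st()
e=plan([450,250,180,40],10,75)
e=plan([471.5,-130.5,150,10.6],8,75,e)
E
```

```text
t 0.15 tcp [146.6 632.7 191.2] rpy [-1.80e+02  1.00e-01  7.69e+01] F [-0.6 -0.3  0.3] w 85.0 q [-1.41  0.63  0.04  1.52 -0.03  1.   -0.02]
{"slide": [-30.0, 38.0, 1.0], "turn": [0, 0, 3.7], "hand": 75}
{"slide": [-28.0, 40.0, 1.0], "turn": [0, 0, 3.7], "hand": 75}
{"slide": [-25.0, 42.0, 1.0], "turn": [0, 0, 3.7], "hand": 75}
{"slide": [-23.0, 43.0, 1.0], "turn": [0, 0, 3.7], "hand": 75}
{"slide": [-20.0, 45.0, 1.0], "turn": [0, 0, 3.7], "hand": 75}
{"slide": [-17.0, 46.0, 1.0], "turn": [0, 0, 3.7], "hand": 75}
{"slide": [-14.0, 47.0, 1.0], "turn": [0, 0, 3.7], "hand": 75}
{"slide": [-10.0, 48.0, 1.0], "turn": [0, 0, 3.7], "hand": 75}
{"slide": [-8.0, 48.0, 2.0], "turn": [0, 0, 3.7], "hand": 75}
{"slide": [-4.0, 48.0, 1.0], "turn": [0, 0, 3.6], "hand": 75}
end [449.8 250.2 180.2] 40.0
{"slide": [-29.0, 38.0, 4.0], "turn": [0, 0, 3.7], "hand": 75}
{"slide": [-26.0, 40.0, 4.0], "turn": [0, 0, 3.7], "hand": 75}
{"slide": [-23.0, 42.0, 4.0], "turn": [0, 0, 3.7], "hand": 75}
{"slide": [-21.0, 43.0, 4.0], "turn": [0, 0, 3.7], "hand": 75}
{"slide": [-18.0, 44.0, 4.0], "turn": [0, 0, 3.7], "hand": 75}
{"slide": [-15.0, 45.0, 3.0], "turn": [0, 0, 3.6], "hand": 75}
{"slide": [-12.0, 46.0, 4.0], "turn": [0, 0, 3.7], "hand": 75}
{"slide": [-9.0, 47.0, 3.0], "turn": [0, 0, 3.6], "hand": 75}
end [ 471.2 -130.8  150.2] 10.6
```

Request:
play_rows([
  {"slide":[-30,38,1],"turn":[0,0,3.7],"hand":75},
  {"slide":[-28,40,1],"turn":[0,0,3.7],"hand":75},
  {"slide":[-25,42,1],"turn":[0,0,3.7],"hand":75},
  {"slide":[-23,43,1],"turn":[0,0,3.7],"hand":75},
  {"slide":[-20,45,1],"turn":[0,0,3.7],"hand":75},
])

```text
clock: 0.78
eef_pos: [298.9, 440.3, 186.8]
tool_rot: [3.142, 0.0, 1.018]
force: [0.4, -0.0, -0.1]
width: 75.2
```

```bash
python3 -c "
from plan import *
st()"
```

```text
t 0.78 tcp [298.9 440.3 186.8] rpy [180.    0.   58.3] F [ 0.4 -0.  -0.1] w 75.2 q [-1.12  0.47  0.13  1.85 -0.08  0.82  0.07]
```

Request:
play_rows([
  {"slide":[-17,46,1],"turn":[0,0,3.7],"hand":75},
  {"slide":[-14,47,1],"turn":[0,0,3.7],"hand":75},
  {"slide":[-10,48,1],"turn":[0,0,3.7],"hand":75},
  {"slide":[-8,48,2],"turn":[0,0,3.7],"hand":75},
  {"slide":[-4,48,1],"turn":[0,0,3.6],"hand":75},
])

```text
clock: 1.4
eef_pos: [450.6, 249.4, 180.8]
tool_rot: [-3.141, 0.0, 0.697]
force: [0.1, 0.8, -1.1]
width: 75.1
```

Request:
play_rows([
  {"slide":[-29,38,4],"turn":[0,0,3.7],"hand":75},
  {"slide":[-26,40,4],"turn":[0,0,3.7],"hand":75},
  {"slide":[-23,42,4],"turn":[0,0,3.7],"hand":75},
  {"slide":[-21,43,4],"turn":[0,0,3.7],"hand":75},
  {"slide":[-18,44,4],"turn":[0,0,3.7],"hand":75},
])

```text
clock: 2.02
eef_pos: [463.1, 10.9, 160.8]
tool_rot: [3.142, -0.0, 0.374]
force: [0.6, 0.6, 1.1]
width: 75.0
```

Request:
play_rows([
  {"slide":[-15,45,3],"turn":[0,0,3.6],"hand":75},
  {"slide":[-12,46,4],"turn":[0,0,3.7],"hand":75},
  {"slide":[-9,47,3],"turn":[0,0,3.6],"hand":75},
  {"slide":[0,0,0],"turn":[0,0,0],"hand":75},
  {"slide":[0,0,0],"turn":[0,0,0],"hand":75},
])

```text
clock: 2.65
eef_pos: [471.0, -129.6, 150.6]
tool_rot: [-3.141, 0.001, 0.186]
force: [0.7, 0.2, 1.1]
width: 75.1
```

```bash
python3 - <<'E'
from plan import *
st()
c=calibration('wrist'); im,d=get_image('wrist'); cv2.imwrite('pics/w1.png',im); print(d[::120,::160]); np.save('pics/w1.npy',d); np.savez('pics/w1c.npz',**c)
E
```

```text
t 2.65 tcp [ 471.  -129.6  150.6] rpy [-179.9    0.    10.7] F [0.7 0.2 1.1] w 75.1 q [-0.04  0.48  0.36  2.01 -0.26  0.69  0.67]
[[245.3215  276.33273 279.4395  266.17233]
 [293.12433 312.89426 315.32596 313.47147]
 [349.9894  350.62204 320.5276  329.4345 ]
 [414.365   396.43527 390.40067 106.83191]]
```

View pics/w1.png

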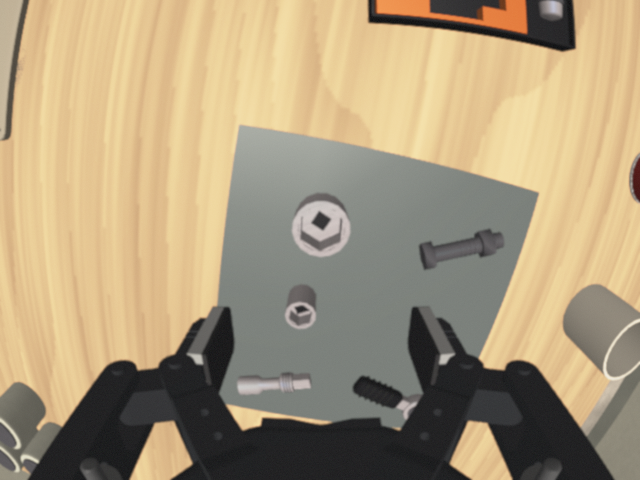

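```bash
python3 - <<'E'
from h import *
c=dict(np.load('pics/w1c.npz'))
im=cv2.imread('pics/w1.png')
for n,uv,z in [('large',(321,228),53),('small',(300.5,314),41),('barA',(238,384),14),('barB',(311,381),12),('bolt',(424,255),15),('bolt',(501,239),15),('rattail',(357,381),15)]:
    print(n,ray('wrist',uv,z,c)[0].round(1))
cv2.imwrite('pics/w1z.png',cv2.resize(im[180:430,220:440],None,fx=2.7,fy=2.4))
E
```

```text
large [ 471.4 -129.9   53. ]
small [ 468.9 -215.7   41. ]
barA [ 415.7 -336.3   14. ]
barB [ 495.3 -315.1   12. ]
bolt [ 573.3 -148.4   15. ]
bolt [ 648.3 -118.    15. ]
rattail [ 544.4 -303.8   15. ]
```

View pics/w1z.png

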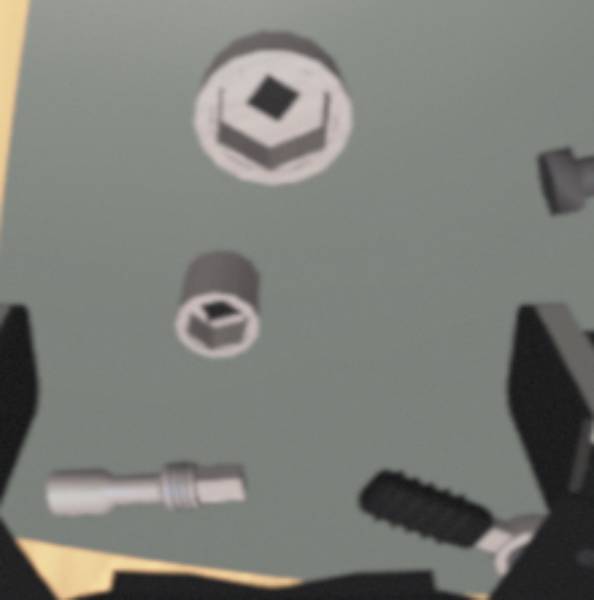

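Request:
play_rows([
  {"slide":[0,0,45],"turn":[0,0,0],"hand":75},
  {"slide":[0,0,45],"turn":[0,0,0],"hand":75},
  {"slide":[0,0,30],"turn":[0,0,0],"hand":75},
  {"slide":[0,0,8],"turn":[0,0,0],"hand":75},
  {"slide":[0,0,0],"turn":[0,0,0],"hand":30},
])

```text
clock: 3.32
eef_pos: [471.5, -129.5, 23.1]
tool_rot: [-3.141, 0.0, 0.187]
force: [0.3, 0.0, 1.1]
width: 58.5
```

Request:
play_rows([
  {"slide":[0,0,0],"turn":[0,0,0],"hand":30},
  {"slide":[0,0,0],"turn":[0,0,0],"hand":30},
  {"slide":[0,0,0],"turn":[0,0,0],"hand":30},
  {"slide":[0,0,-10],"turn":[0,0,0],"hand":30},
  {"slide":[0,0,-40],"turn":[0,0,0],"hand":30},
])

```text
clock: 3.95
eef_pos: [469.8, -129.9, 72.6]
tool_rot: [-3.14, 0.004, 0.186]
force: [0.8, 0.5, -0.1]
width: 30.1
```

```bash
python3 - <<'E'
from plan import *
st()
im,d=get_image('wrist'); cv2.imwrite('pics/w2.png',im)
a=np.radians(10.6)
plan([519,242.4,95,10.6],8,30)
E
```

```text
t 3.95 tcp [ 469.8 -129.9   72.6] rpy [-179.9    0.2   10.6] F [ 0.8  0.5 -0.1] w 30.1 q [ 0.02  0.61  0.29  2.08 -0.34  0.5   0.74]
{"slide": [14.0, -45.0, -2.0], "turn": [0, 0, -0.0], "hand": 30}
{"slide": [14.0, -45.0, -2.0], "turn": [0, 0, -0.0], "hand": 30}
{"slide": [14.0, -45.0, -2.0], "turn": [0, 0, -0.0], "hand": 30}
{"slide": [14.0, -45.0, -2.0], "turn": [0, 0, -0.0], "hand": 30}
{"slide": [14.0, -45.0, -2.0], "turn": [0, 0, -0.0], "hand": 30}
{"slide": [15.0, -45.0, -2.0], "turn": [0, 0, -0.0], "hand": 30}
{"slide": [14.0, -44.0, -3.0], "turn": [0, 0, -0.0], "hand": 30}
{"slide": [15.0, -45.0, -2.0], "turn": [0, 0, -0.0], "hand": 30}
end [519.2 242.7  94.6] 10.6
```

View pics/w2.png

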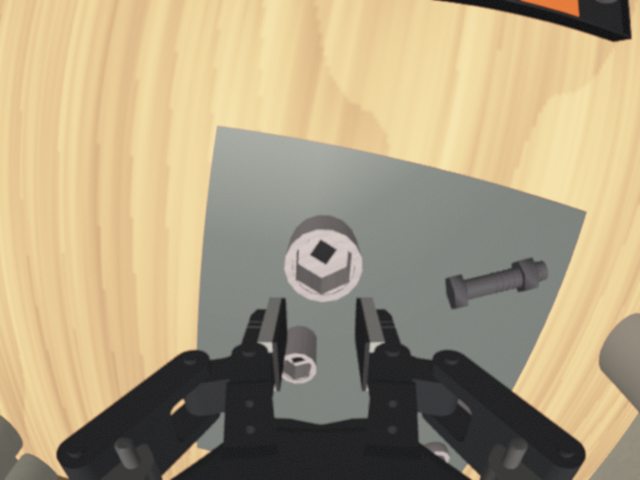

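```bash
python3 - <<'E'
from plan import *
c=calibration('wrist'); s=read_state()
print('socket',ray('wrist',(323,265),53,c)[0].round(1),'small',ray('wrist',(297,368),41,c)[0].round(1))
def proj(X):
    p=c['R']@X+c['t']; th=np.arctan2(np.hypot(p[0],p[1]),p[2]); ph=np.arctan2(p[1],p[0]); r=th*c['K'][0,0]
    return (c['K'][0,2]+r*np.cos(ph),c['K'][1,2]+r*np.sin(ph))
a=np.radians(10.6)
for dz in (0,10,19):
  for o in (-15,0,15): print(dz,o,np.round(proj(s['eef_pos']+[o*np.cos(a),o*np.sin(a),dz]),0))
im,d=get_image('top'); cv2.imwrite('pics/t2.png',cv2.resize(im[175:325,345:505],None,fx=4,fy=4))
im,d=get_image('scene'); cv2.imwrite('pics/s2.png',im)
E
```

```text
socket [ 475.3 -133.1   53. ] small [ 472.9 -222.1   41. ]
0 -15 [292. 278.]
0 0 [320. 278.]
0 15 [348. 278.]
10 -15 [291. 286.]
10 0 [320. 286.]
10 15 [350. 286.]
19 -15 [290. 294.]
19 0 [321. 294.]
19 15 [351. 294.]
```

View pics/s2.png

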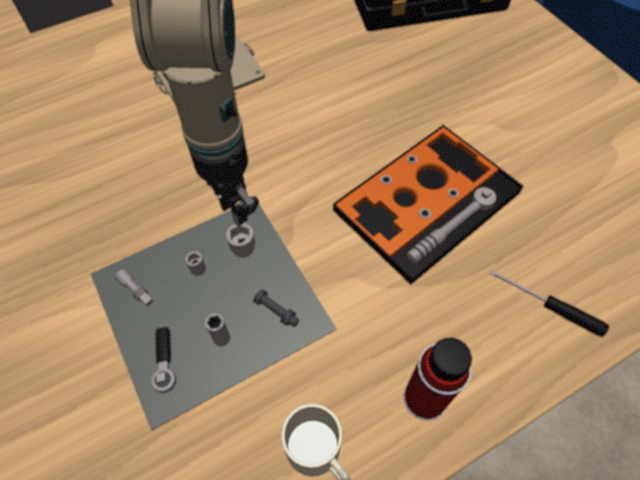

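```bash
python3 - <<'E'
from plan import *
from scipy.spatial.transform import Rotation as Ro
c=calibration('wrist'); s=read_state()
im,d=get_image('wrist')
R=Ro.from_euler('xyz',s['tool_rot']).as_matrix()
K=c['K']
v,u=np.mgrid[:480,:640]
x=(u-K[0,2])/K[0,0];y=(v-K[1,2])/K[1,1];r=np.hypot(x,y);sc=np.where(r>1e-9,np.tan(r)/np.maximum(r,1e-9),1)
P=np.dstack([x*sc*d,y*sc*d,d]); W=(P-c['t'])@c['R']; T=(W-s['eef_pos'])@R
for uv in [(270,302),(282,302),(270,340),(279,340),(279,380),(361,302),(370,302),(366,330),(363,380),(323,250),(323,298),(300,360)]:
    print(uv,'depth',d[uv[1],uv[0]].round(0),'tool',T[uv[1],uv[0]].round(1),'world',W[uv[1],uv[0]].round(0))
m=(d>0)&(abs(T[...,0])<40)&(abs(T[...,1])<14)&(T[...,2]>-40)&(v<400)
q=T[m]; print(len(q),'max tool z',np.percentile(q[:,2],[50,95,99,100]))
E
```

```text
(270, 302) depth 150.0 tool [-20.6 -10.7 -48.2] world [ 451. -124.  123.]
(282, 302) depth 150.0 tool [-15.7 -10.7 -48. ] world [ 455. -123.  123.]
(270, 340) depth 123.0 tool [-17.2 -10.6 -76.1] world [ 454. -123.  151.]
(279, 340) depth 131.0 tool [-15.   -6.  -69.1] world [ 457. -128.  144.]
(279, 380) depth 128.0 tool [-15.    6.7 -76.7] world [ 459. -140.  152.]
(361, 302) depth 149.0 tool [ 16.5 -11.4 -49.2] world [ 487. -117.  124.]
(370, 302) depth 150.0 tool [ 20.3 -10.7 -48. ] world [ 491. -116.  123.]
(366, 330) depth 129.0 tool [ 16.3 -10.7 -69.7] world [ 487. -117.  145.]
(363, 380) depth 127.0 tool [ 15.4   6.1 -77.6] world [ 489. -134.  153.]
(323, 250) depth 243.0 tool [ 1.7  0.6 46.8] world [ 475. -131.   28.]
(323, 298) depth 282.0 tool [ 1.9 48.3 71.2] world [ 484. -178.    4.]
(300, 360) depth 277.0 tool [-15.8  92.8  51.5] world [ 475. -225.   24.]
4665 max tool z [47.3008032  72.19019453 72.66936319 73.46429286]
```

View pics/t2.png

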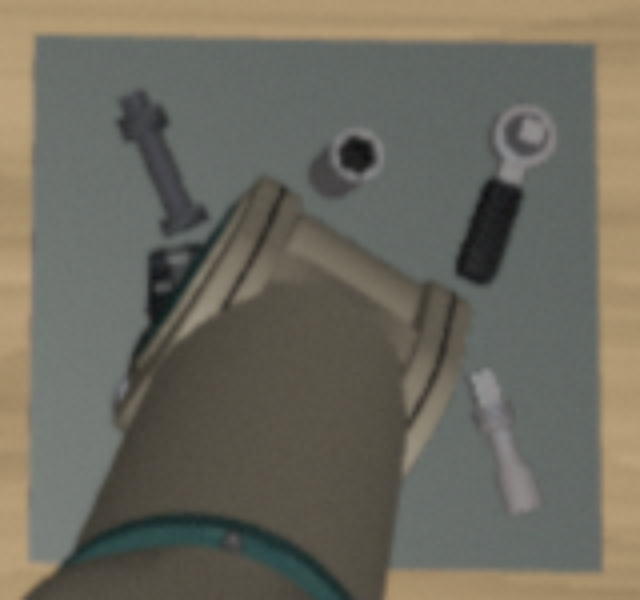

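```bash
cat >> h.py <<'E'
def wcloud(d,c):
    K=c['K'];v,u=np.mgrid[:480,:640]
    x=(u-K[0,2])/K[0,0];y=(v-K[1,2])/K[1,1];r=np.hypot(x,y);sc=np.where(r>1e-9,np.tan(r)/np.maximum(r,1e-9),1)
    return (np.dstack([x*sc*d,y*sc*d,d])-c['t'])@c['R']
E
python3 - <<'E'
from plan import *
from scipy.spatial.transform import Rotation as Ro
c=dict(np.load('pics/w1c.npz')); d=np.load('pics/w1.npy')
R=Ro.from_euler('xyz',np.radians([180,0,10.7])).as_matrix()
W=wcloud(d,c); T=(W-[471,-129.6,150.6])@R
for uv in [(212,312),(225,310),(228,330),(228,360),(430,312),(415,312),(413,350),(323,430),(260,425)]:
    print(uv,'tool',T[uv[1],uv[0]].round(1),'world',W[uv[1],uv[0]].round(0))
print('mat',W[300,350].round(1),W[300,250].round(1))
E
```

```text
(212, 312) tool [-42.5 -10.9 -58.4] world [ 427. -127.  209.]
(225, 310) tool [-37.9 -10.4 -55.5] world [ 432. -126.  206.]
(228, 330) tool [-37.2  -2.  -57.1] world [ 434. -135.  208.]
(228, 360) tool [-37.5   9.4 -62.3] world [ 436. -146.  213.]
(430, 312) tool [ 43.2 -10.8 -58.3] world [ 511. -111.  209.]
(415, 312) tool [ 37.8  -9.6 -55.6] world [ 506. -113.  206.]
(413, 350) tool [ 37.3   4.8 -61.6] world [ 509. -127.  212.]
(323, 430) tool [   0.8  -10.1 -117.2] world [ 470. -120.  268.]
(260, 425) tool [ -15.4   -9.1 -115.1] world [ 454. -123.  266.]
mat [ 516.4 -212.1    3.2] [ 417.8 -231.1    3.9]
```

Request:
play_rows([
  {"slide":[0,0,-20],"turn":[0,0,0],"hand":75},
  {"slide":[0,0,0],"turn":[0,0,0],"hand":75},
  {"slide":[0,0,0],"turn":[0,0,0],"hand":75},
])

```text
clock: 4.53
eef_pos: [470.8, -130.0, 92.1]
tool_rot: [-3.141, 0.001, 0.186]
force: [0.1, -0.4, 0.5]
width: 75.1
```

```bash
python3 - <<'E'
from plan import *
st()
c=calibration('wrist'); im,d=get_image('wrist'); cv2.imwrite('pics/w3.png',im); np.save('pics/w3.npy',d); np.savez('pics/w3c.npz',**c)
E
```

```text
t 4.53 tcp [ 470.8 -130.    92.1] rpy [-1.80e+02  1.00e-01  1.07e+01] F [ 0.1 -0.4  0.5] w 75.1 q [ 0.    0.58  0.31  2.06 -0.32  0.55  0.73]
```

View pics/w3.png

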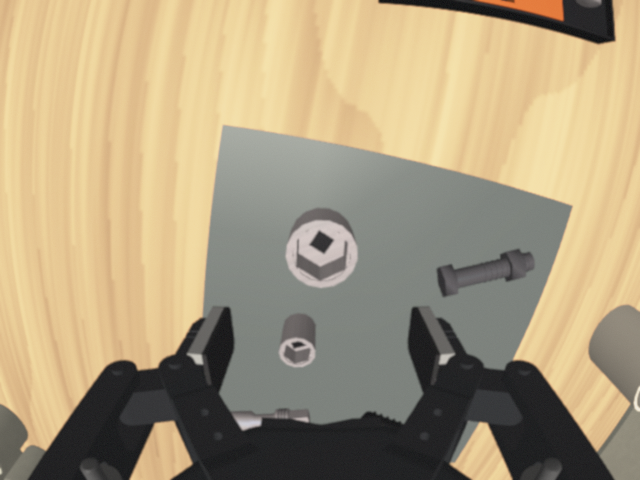

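```bash
python3 - <<'E'
from h import *
c=dict(np.load('pics/w3c.npz'))
im=cv2.imread('pics/w3.png'); g=cv2.cvtColor(im,cv2.COLOR_BGR2GRAY)
print(ray('wrist',(321.5,253),53,c)[0].round(1),ray('wrist',(297.5,352),41,c)[0].round(1))
E
```

```text
[ 471.3 -129.8   53. ] [ 469.2 -216.6   41. ]
```

Request:
play_rows([
  {"slide":[0,0,45],"turn":[0,0,0],"hand":75},
  {"slide":[0,0,40],"turn":[0,0,0],"hand":75},
  {"slide":[0,0,20],"turn":[0,0,0],"hand":75},
  {"slide":[0,0,0],"turn":[0,0,0],"hand":75},
])

```text
clock: 5.08
eef_pos: [469.4, -129.9, -14.0]
tool_rot: [-3.14, 0.004, 0.185]
force: [0.0, 0.0, 0.0]
width: 74.9
```

Request:
play_rows([
  {"slide":[0,0,8],"turn":[0,0,0],"hand":75},
  {"slide":[0,0,7],"turn":[0,0,0],"hand":75},
  {"slide":[0,0,0],"turn":[0,0,0],"hand":75},
])

```text
clock: 5.45
eef_pos: [471.2, -130.2, -27.2]
tool_rot: [-3.141, 0.0, 0.186]
force: [-0.7, -0.0, 0.2]
width: 75.1
```

Request:
play_rows([
  {"slide":[0,0,0],"turn":[0,0,0],"hand":30},
  {"slide":[0,0,0],"turn":[0,0,0],"hand":30},
  {"slide":[0,0,0],"turn":[0,0,0],"hand":30},
  {"slide":[0,0,0],"turn":[0,0,0],"hand":30},
])

```text
clock: 5.95
eef_pos: [471.4, -130.3, -26.5]
tool_rot: [3.141, -0.001, 0.186]
force: [-1.6, 1.1, 5.8]
width: 45.0
```

Request:
play_rows([
  {"slide":[0,0,0],"turn":[0,0,0],"hand":30},
  {"slide":[0,0,-10],"turn":[0,0,0],"hand":30},
  {"slide":[0,0,-25],"turn":[0,0,0],"hand":30},
  {"slide":[0,0,-30],"turn":[0,0,0],"hand":30},
])

```text
clock: 6.45
eef_pos: [470.6, -130.0, 38.5]
tool_rot: [-3.141, 0.001, 0.186]
force: [-0.5, -0.6, -2.3]
width: 44.8
```

```bash
python3 - <<'E'
from plan import *
st()
im,d=get_image('wrist'); cv2.imwrite('pics/w4.png',im)
plan([519,242.4,50,10.6],9,30)
E
```

```text
t 6.45 tcp [ 470.6 -130.    38.5] rpy [-1.80e+02  1.00e-01  1.06e+01] F [-0.5 -0.6 -2.3] w 44.8 q [ 0.04  0.67  0.25  2.09 -0.39  0.42  0.79]
{"slide": [13.0, -40.0, -1.0], "turn": [0, 0, 0.0], "hand": 30}
{"slide": [13.0, -40.0, -1.0], "turn": [0, 0, 0.0], "hand": 30}
{"slide": [13.0, -40.0, -1.0], "turn": [0, 0, 0.0], "hand": 30}
{"slide": [13.0, -40.0, -1.0], "turn": [0, 0, 0.0], "hand": 30}
{"slide": [12.0, -40.0, -1.0], "turn": [0, 0, 0.0], "hand": 30}
{"slide": [13.0, -40.0, -1.0], "turn": [0, 0, 0.0], "hand": 30}
{"slide": [12.0, -39.0, -1.0], "turn": [0, 0, 0.0], "hand": 30}
{"slide": [13.0, -40.0, -1.0], "turn": [0, 0, 0.0], "hand": 30}
{"slide": [12.0, -39.0, -0.0], "turn": [0, 0, 0.0], "hand": 30}
end [518.8 242.1  49.8] 10.6
```

View pics/w4.png

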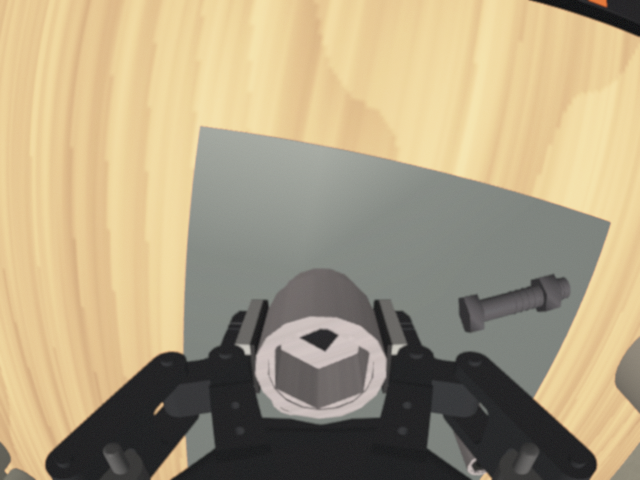

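Request:
play_rows([
  {"slide":[13,-40,-1],"turn":[0,0,0],"hand":30},
  {"slide":[13,-40,-1],"turn":[0,0,0],"hand":30},
  {"slide":[13,-40,-1],"turn":[0,0,0],"hand":30},
  {"slide":[13,-40,-1],"turn":[0,0,0],"hand":30},
  {"slide":[12,-40,-1],"turn":[0,0,0],"hand":30},
])

```text
clock: 7.12
eef_pos: [497.1, 79.6, 42.8]
tool_rot: [3.142, 0.0, 0.186]
force: [0.4, -0.0, -3.8]
width: 44.7
```

Request:
play_rows([
  {"slide":[13,-40,-1],"turn":[0,0,0],"hand":30},
  {"slide":[12,-39,-1],"turn":[0,0,0],"hand":30},
  {"slide":[13,-40,-1],"turn":[0,0,0],"hand":30},
  {"slide":[12,-39,0],"turn":[0,0,0],"hand":30},
  {"slide":[0,0,0],"turn":[0,0,0],"hand":30},
])

```text
clock: 7.75
eef_pos: [516.2, 248.0, 45.3]
tool_rot: [-3.139, -0.0, 0.193]
force: [-0.0, -0.4, -3.8]
width: 45.1
```

```bash
python3 - <<'E'
from plan import *
st()
im,d=get_image('wrist'); cv2.imwrite('pics/w5.png',im)
plan([519,242.4,48,10.6],1,30)
E
```

```text
t 7.75 tcp [516.2 248.   45.3] rpy [-179.8   -0.    11.1] F [-0.  -0.4 -3.8] w 45.1 q [-0.75  0.76  0.4   1.87 -0.49  0.61  0.15]
{"slide": [2.3, 2.8, -2.6], "turn": [0, 0, 0.3], "hand": 30}
end [519.  242.4  48. ] 10.6
```

View pics/w5.png

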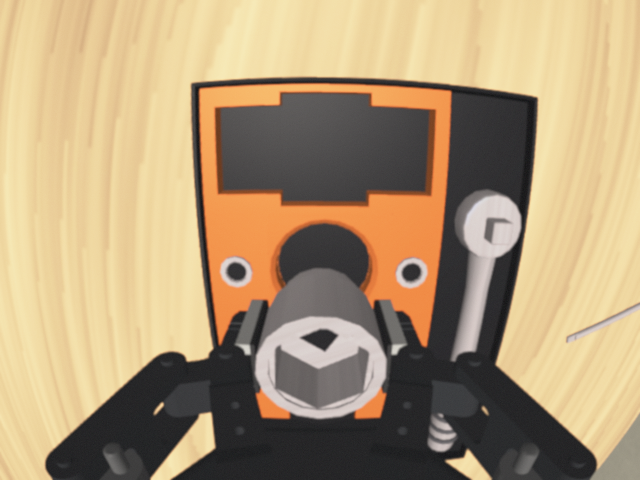

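Request:
play_rows([
  {"slide":[0,0,0],"turn":[0,0,0],"hand":30},
  {"slide":[0,0,0],"turn":[0,0,0],"hand":30},
])

```text
clock: 8.05
eef_pos: [517.2, 241.0, 45.9]
tool_rot: [3.141, 0.0, 0.184]
force: [0.8, 0.9, -3.4]
width: 45.1
```

```bash
python3 - <<'E'
from plan import *
st()
c=calibration('wrist'); im,d=get_image('wrist'); cv2.imwrite('pics/w6.png',im); np.savez('pics/w6c.npz',**c)
hsv=cv2.cvtColor(im,cv2.COLOR_BGR2HSV); o=cv2.inRange(hsv,(5,120,80),(20,255,255))
cs,h=cv2.findContours(o,cv2.RETR_CCOMP,cv2.CHAIN_APPROX_NONE)
for k in cs:
    if 100<cv2.contourArea(k):
        w=ray('wrist',k[:,0],23.,c)[:,:2].astype(np.float32); r=cv2.minAreaRect(w); print(k[:,0].mean(0).round(),[np.round(x,1) for x in r])
# recess rim upper arc -> fit
plan([519,242.4,48,10.6],1,30)
E
```

```text
t 8.05 tcp [517.2 241.   45.9] rpy [180.    0.   10.5] F [ 0.8  0.9 -3.4] w 45.1 q [-0.74  0.75  0.4   1.87 -0.49  0.61  0.15]
[270. 406.] [array([499.4, 117.5]), array([19.5, 34.2]), np.float64(51.7)]
[374. 405.] [array([574.8, 137.8]), array([20.2, 28.6]), np.float64(5.8)]
[325. 203.] [array([515.1, 264.9]), array([142.4, 173.8]), np.float64(10.7)]
[412. 260.] [array([571.8, 252.2]), array([20.8, 21.5]), np.float64(57.9)]
[236. 261.] [array([466.6, 232.4]), array([21.8, 21.2]), np.float64(55.4)]
[323. 136.] [array([505.4, 314.5]), array([117.1,  61.5]), np.float64(10.6)]
{"slide": [2.0, -0.8, -2.0], "turn": [0, 0, -0.1], "hand": 30}
end [519.  242.4  48. ] 10.6
```

Request:
play_rows([
  {"slide":[2,-1,15],"turn":[0,0,0],"hand":30},
  {"slide":[0,0,20],"turn":[0,0,0],"hand":30},
  {"slide":[0,0,0],"turn":[0,0,0],"hand":30},
])

```text
clock: 8.48
eef_pos: [517.4, 243.2, 8.9]
tool_rot: [3.141, 0.004, 0.185]
force: [-0.2, -0.5, -2.9]
width: 44.7
```

Request:
play_rows([
  {"slide":[0,0,18],"turn":[0,0,0],"hand":30},
  {"slide":[0,0,11],"turn":[0,0,0],"hand":30},
  {"slide":[0,0,0],"turn":[0,0,0],"hand":30},
  {"slide":[0,0,0],"turn":[0,0,0],"hand":30},
])

```text
clock: 8.98
eef_pos: [518.9, 243.9, -18.0]
tool_rot: [3.142, 0.0, 0.186]
force: [-0.3, 0.8, -2.4]
width: 45.0
```

Request:
play_rows([
  {"slide":[0,0,2],"turn":[0,0,0],"hand":30},
  {"slide":[0,0,0],"turn":[0,0,0],"hand":30},
  {"slide":[0,0,0],"turn":[0,0,0],"hand":66},
  {"slide":[0,0,0],"turn":[0,0,0],"hand":66},
  {"slide":[0,0,0],"turn":[0,0,0],"hand":66},
])

```text
clock: 9.6
eef_pos: [520.0, 244.2, -19.7]
tool_rot: [-3.141, -0.002, 0.186]
force: [0.1, -0.3, -1.0]
width: 65.7
```

Request:
play_rows([
  {"slide":[0,0,-15],"turn":[0,0,0],"hand":66},
  {"slide":[0,0,-40],"turn":[0,0,0],"hand":66},
  {"slide":[0,0,-35],"turn":[0,0,0],"hand":66},
  {"slide":[0,0,0],"turn":[0,0,0],"hand":66},
])

```text
clock: 10.1
eef_pos: [521.7, 244.9, 73.6]
tool_rot: [-3.14, -0.007, 0.186]
force: [0.3, -0.7, -1.0]
width: 65.6
```

```bash
python3 - <<'E'
from plan import *
st()
c=calibration('wrist'); im,d=get_image('wrist'); cv2.imwrite('pics/w7.png',im); np.savez('pics/w7c.npz',**c); np.save('pics/w7.npy',d)
plan([469,-216,70,10.6],9,66)
E
```

```text
t 10.1 tcp [521.7 244.9  73.6] rpy [-179.9   -0.4   10.6] F [ 0.3 -0.7 -1. ] w 65.6 q [-0.76  0.72  0.44  1.85 -0.47  0.67  0.14]
{"slide": [-15.0, 49.0, 0.0], "turn": [0, 0, 0.0], "hand": 66}
{"slide": [-15.0, 49.0, 0.0], "turn": [0, 0, 0.0], "hand": 66}
{"slide": [-15.0, 49.0, 0.0], "turn": [0, 0, 0.0], "hand": 66}
{"slide": [-15.0, 49.0, 0.0], "turn": [0, 0, 0.0], "hand": 66}
{"slide": [-15.0, 49.0, 0.0], "turn": [0, 0, 0.0], "hand": 66}
{"slide": [-15.0, 50.0, 0.0], "turn": [0, 0, 0.0], "hand": 66}
{"slide": [-15.0, 49.0, 1.0], "turn": [0, 0, 0.0], "hand": 66}
{"slide": [-15.0, 50.0, 0.0], "turn": [0, 0, 0.0], "hand": 66}
{"slide": [-16.0, 49.0, 1.0], "turn": [0, 0, 0.1], "hand": 66}
end [ 468.5 -215.9   70. ] 10.6
```

View pics/w7.png

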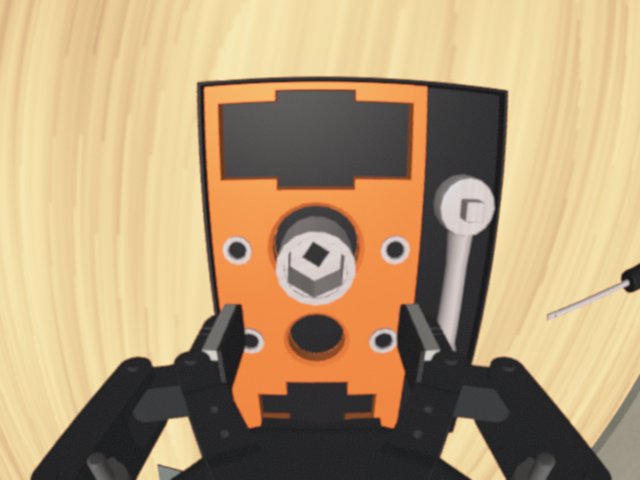

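Request:
play_rows([
  {"slide":[-15,49,0],"turn":[0,0,0],"hand":60},
  {"slide":[-15,49,0],"turn":[0,0,0],"hand":60},
  {"slide":[-15,49,0],"turn":[0,0,0],"hand":60},
  {"slide":[-15,49,0],"turn":[0,0,0],"hand":60},
  {"slide":[-15,49,0],"turn":[0,0,0],"hand":60},
])

```text
clock: 10.78
eef_pos: [489.7, -12.2, 69.4]
tool_rot: [-3.141, 0.001, 0.186]
force: [0.2, 0.6, 0.1]
width: 60.0
```

Request:
play_rows([
  {"slide":[-15,50,0],"turn":[0,0,0],"hand":60},
  {"slide":[-15,49,1],"turn":[0,0,0],"hand":60},
  {"slide":[-15,50,0],"turn":[0,0,0],"hand":60},
  {"slide":[-16,49,1],"turn":[0,0,0],"hand":60},
])

```text
clock: 11.28
eef_pos: [466.5, -218.0, 67.4]
tool_rot: [-3.141, 0.001, 0.186]
force: [1.5, -0.4, -1.1]
width: 60.2
```

Request:
play_rows([
  {"slide":[0,0,0],"turn":[0,0,0],"hand":60},
  {"slide":[0,0,0],"turn":[0,0,0],"hand":60},
  {"slide":[0,0,0],"turn":[0,0,0],"hand":60},
])

```text
clock: 11.65
eef_pos: [467.3, -214.7, 67.5]
tool_rot: [-3.14, 0.001, 0.188]
force: [0.8, 0.1, 0.8]
width: 60.0
```

```bash
python3 - <<'E'
from plan import *
st()
c=calibration('wrist'); im,d=get_image('wrist'); cv2.imwrite('pics/w8.png',im); np.savez('pics/w8c.npz',**c); np.save('pics/w8.npy',d)
d=np.load('pics/w7.npy');W=wcloud(d,dict(np.load('pics/w7c.npz')))
print('rim z',W[262,285].round(1),W[262,347].round(1),W[298,315].round(1),'centre large',ray('wrist',(316,269),59,dict(np.load('pics/w7c.npz'))).round(1))
E
```

```text
t 11.65 tcp [ 467.3 -214.7   67.5] rpy [-179.9    0.    10.8] F [0.8 0.1 0.8] w 60.0 q [ 0.17  0.65  0.31  2.01 -0.37  0.54  0.93]
rim z [501.3 245.3  60.5] [536.1 251.2  58.9] [522.2 225.6  59.6] centre large [[519.5 243.8  59. ]]
```

View pics/w8.png

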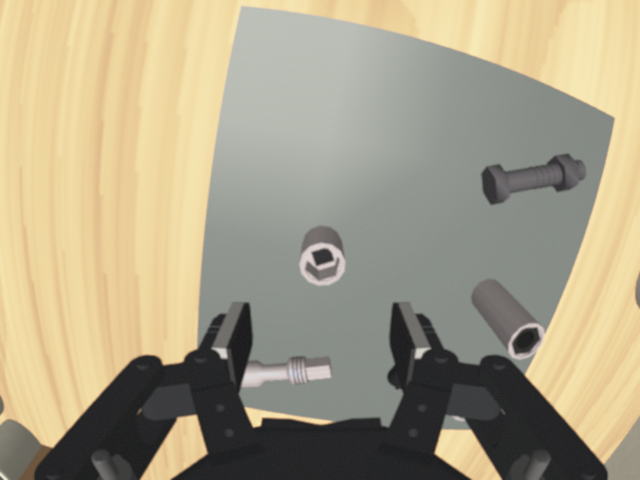

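```bash
python3 - <<'E'
from plan import *
c=dict(np.load('pics/w8c.npz'))
p=ray('wrist',(323,265),41,c)[0]; print(p.round(1)); st()
plan([p[0],p[1],-27,10.6],1,60)
E
```

```text
[ 469.4 -217.3   41. ]
t 11.7 tcp [ 467.4 -214.7   67.6] rpy [-179.9    0.    10.8] F [ 0.6  1.2 -0.1] w 60.0 q [ 0.17  0.65  0.31  2.01 -0.37  0.54  0.93]
{"slide": [1.5, 2.9, 94.6], "turn": [0, 0, 0.2], "hand": 60}
end [ 469.4 -217.3  -27. ] 10.6
```

Request:
play_rows([
  {"slide":[1.5,2,35],"turn":[0,0,0],"hand":60},
  {"slide":[0,0,35],"turn":[0,0,0],"hand":60},
  {"slide":[0,0,17],"turn":[0,0,0],"hand":60},
  {"slide":[0,0,8],"turn":[0,0,0],"hand":60},
  {"slide":[0,0,0],"turn":[0,0,0],"hand":60},
])

```text
clock: 12.32
eef_pos: [469.2, -218.1, -27.0]
tool_rot: [3.142, -0.0, 0.186]
force: [-0.6, -0.5, -0.2]
width: 60.1
```

Request:
play_rows([
  {"slide":[0,0,0],"turn":[0,0,0],"hand":60},
  {"slide":[0,0,0],"turn":[0,0,0],"hand":15},
  {"slide":[0,0,0],"turn":[0,0,0],"hand":15},
  {"slide":[0,0,0],"turn":[0,0,0],"hand":15},
  {"slide":[0,0,0],"turn":[0,0,0],"hand":15},
])

```text
clock: 12.95
eef_pos: [469.4, -218.3, -26.3]
tool_rot: [3.141, -0.001, 0.186]
force: [0.2, 0.1, 4.9]
width: 26.3
```

Request:
play_rows([
  {"slide":[0,0,0],"turn":[0,0,0],"hand":15},
  {"slide":[0,0,-10],"turn":[0,0,0],"hand":15},
  {"slide":[0,0,-25],"turn":[0,0,0],"hand":15},
  {"slide":[0,0,-35],"turn":[0,0,0],"hand":15},
])

```text
clock: 13.45
eef_pos: [468.3, -217.9, 43.5]
tool_rot: [-3.141, 0.001, 0.186]
force: [0.7, -0.5, -1.7]
width: 26.3
```

```bash
python3 - <<'E'
from plan import *
st()
im,d=get_image('wrist'); cv2.imwrite('pics/w9.png',im)
plan([532.7,172,50,10.6],9,15)
E
```

```text
t 13.45 tcp [ 468.3 -217.9   43.5] rpy [-1.799e+02  1.000e-01  1.060e+01] F [ 0.7 -0.5 -1.7] w 26.3 q [ 0.19  0.69  0.29  2.02 -0.39  0.49  0.95]
{"slide": [15.0, -41.0, -0.0], "turn": [0, 0, 0.0], "hand": 15}
{"slide": [15.0, -42.0, -0.0], "turn": [0, 0, 0.0], "hand": 15}
{"slide": [15.0, -41.0, -0.0], "turn": [0, 0, 0.0], "hand": 15}
{"slide": [15.0, -42.0, -0.0], "turn": [0, 0, 0.0], "hand": 15}
{"slide": [15.0, -41.0, -0.0], "turn": [0, 0, 0.0], "hand": 15}
{"slide": [14.0, -42.0, -1.0], "turn": [0, 0, 0.0], "hand": 15}
{"slide": [15.0, -41.0, -0.0], "turn": [0, 0, 0.0], "hand": 15}
{"slide": [14.0, -42.0, -1.0], "turn": [0, 0, 0.0], "hand": 15}
{"slide": [15.0, -41.0, -0.0], "turn": [0, 0, 0.0], "hand": 15}
end [532.8 171.8  49.6] 10.6
```

View pics/w9.png

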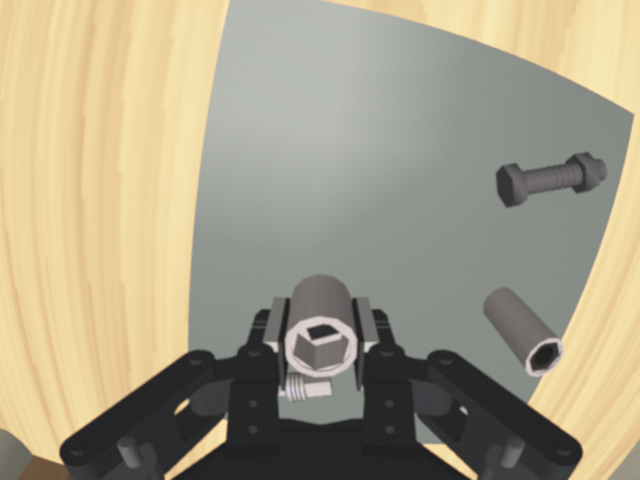

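Request:
play_rows([
  {"slide":[15,-41,0],"turn":[0,0,0],"hand":15},
  {"slide":[15,-42,0],"turn":[0,0,0],"hand":15},
  {"slide":[15,-41,0],"turn":[0,0,0],"hand":15},
  {"slide":[15,-42,0],"turn":[0,0,0],"hand":15},
  {"slide":[15,-41,0],"turn":[0,0,0],"hand":15},
])

```text
clock: 14.12
eef_pos: [504.7, 0.6, 43.4]
tool_rot: [-3.142, -0.001, 0.186]
force: [0.5, 0.3, -1.3]
width: 26.5
```

Request:
play_rows([
  {"slide":[14,-42,-1],"turn":[0,0,0],"hand":15},
  {"slide":[15,-41,0],"turn":[0,0,0],"hand":15},
  {"slide":[14,-42,-1],"turn":[0,0,0],"hand":15},
  {"slide":[15,-41,0],"turn":[0,0,0],"hand":15},
  {"slide":[0,0,0],"turn":[0,0,0],"hand":15},
])

```text
clock: 14.75
eef_pos: [530.7, 178.4, 44.9]
tool_rot: [-3.139, -0.001, 0.193]
force: [-0.2, -0.4, -0.7]
width: 26.3
```

Request:
play_rows([
  {"slide":[0,0,0],"turn":[0,0,0],"hand":15},
  {"slide":[0,0,0],"turn":[0,0,0],"hand":15},
])

```text
clock: 15.0
eef_pos: [530.7, 171.1, 45.1]
tool_rot: [3.141, 0.0, 0.183]
force: [0.0, -0.2, -1.0]
width: 26.5
```

```bash
python3 - <<'E'
from plan import *
st()
c=calibration('wrist'); im,d=get_image('wrist'); cv2.imwrite('pics/w10.png',im)
hsv=cv2.cvtColor(im,cv2.COLOR_BGR2HSV); o=cv2.inRange(hsv,(5,120,80),(20,255,255))
cs,h=cv2.findContours(o,cv2.RETR_CCOMP,cv2.CHAIN_APPROX_NONE)
for k in cs:
    if 100<cv2.contourArea(k):
        w=ray('wrist',k[:,0],23.,c)[:,:2].astype(np.float32); r=cv2.minAreaRect(w); print(k[:,0].mean(0).round(),[np.round(x,1) for x in r])
plan([532.7,172,-19,10.6],1,15)
E
```

```text
t 15.0 tcp [530.7 171.1  45.1] rpy [180.    0.   10.5] F [ 0.  -0.2 -1. ] w 26.5 q [-0.62  0.74  0.41  1.91 -0.51  0.59  0.3 ]
[317. 390.] [array([547.9,  78.9]), array([64.9, 29.9]), np.float64(10.8)]
[323. 174.] [array([525. , 212.3]), array([142.5, 230.3]), np.float64(10.7)]
[407. 262.] [array([582.4, 180.9]), array([22.9, 23.2]), np.float64(57.7)]
[240. 262.] [array([483.1, 162.1]), array([23., 23.]), np.float64(52.7)]
[420. 140.] [array([571.8, 253. ]), array([21. , 20.6]), np.float64(57.1)]
[227. 140.] [array([466.3, 233.3]), array([20.9, 21.2]), np.float64(53.9)]
[324. 139.] [array([519.6, 242. ]), array([57.4, 57.4]), np.float64(56.0)]
{"slide": [2.0, -0.4, 64.1], "turn": [0, 0, -0.1], "hand": 15}
end [532.7 172.  -19. ] 10.6
```

View pics/w10.png

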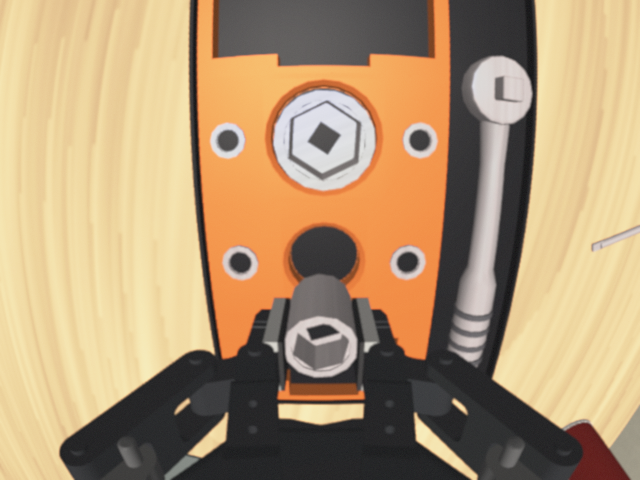

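Request:
play_rows([
  {"slide":[2,0,25],"turn":[0,0,0],"hand":15},
  {"slide":[0,0,20],"turn":[0,0,0],"hand":15},
  {"slide":[0,0,12],"turn":[0,0,0],"hand":15},
  {"slide":[0,0,7],"turn":[0,0,0],"hand":15},
  {"slide":[0,0,0],"turn":[0,0,0],"hand":15},
])

```text
clock: 15.68
eef_pos: [532.6, 172.6, -18.7]
tool_rot: [-3.142, 0.0, 0.185]
force: [-0.9, -0.8, 0.8]
width: 26.5
```

Request:
play_rows([
  {"slide":[0,0,0],"turn":[0,0,0],"hand":15},
  {"slide":[0,0,0],"turn":[0,0,0],"hand":15},
])

```text
clock: 15.92
eef_pos: [532.6, 172.7, -18.8]
tool_rot: [3.141, 0.0, 0.185]
force: [-2.9, -1.7, 2.9]
width: 26.5
```

Request:
play_rows([
  {"slide":[0,0,1],"turn":[0,0,0],"hand":15},
  {"slide":[0,0,0],"turn":[0,0,0],"hand":50},
  {"slide":[0,0,0],"turn":[0,0,0],"hand":50},
  {"slide":[0,0,0],"turn":[0,0,0],"hand":50},
  {"slide":[0,0,-15],"turn":[0,0,0],"hand":50},
])

```text
clock: 16.55
eef_pos: [531.9, 173.2, -6.4]
tool_rot: [3.141, 0.002, 0.186]
force: [0.2, -0.3, 0.8]
width: 46.3
```

```bash
python3 - <<'E'
from plan import *
st()
e=plan([532,172,75,-10],2,60)
plan([453,-322,75,-75.7],10,60,e)
E
```

```text
t 16.55 tcp [531.9 173.2  -6.4] rpy [1.80e+02 1.00e-01 1.07e+01] F [ 0.2 -0.3  0.8] w 46.3 q [-0.58  0.82  0.35  1.92 -0.55  0.49  0.34]
{"slide": [-0.0, 1.0, -41.0], "turn": [0, 0, 10.3], "hand": 60}
{"slide": [-0.0, 0.0, -40.0], "turn": [0, 0, 10.4], "hand": 60}
end [532.1 172.2  74.6] -10.0
{"slide": [1.0, 50.0, -0.0], "turn": [0, 0, 6.6], "hand": 60}
{"slide": [7.0, 50.0, -0.0], "turn": [0, 0, 6.6], "hand": 60}
{"slide": [12.0, 49.0, -0.0], "turn": [0, 0, 6.6], "hand": 60}
{"slide": [18.0, 47.0, -0.0], "turn": [0, 0, 6.6], "hand": 60}
{"slide": [23.0, 44.0, -0.0], "turn": [0, 0, 6.5], "hand": 60}
{"slide": [28.0, 42.0, -0.0], "turn": [0, 0, 6.6], "hand": 60}
{"slide": [32.0, 38.0, -0.0], "turn": [0, 0, 6.5], "hand": 60}
{"slide": [36.0, 34.0, -0.0], "turn": [0, 0, 6.6], "hand": 60}
{"slide": [40.0, 30.0, -0.0], "turn": [0, 0, 6.5], "hand": 60}
{"slide": [44.0, 24.0, -0.0], "turn": [0, 0, 6.6], "hand": 60}
end [ 453.6 -322.3   74.6] -75.7
```

Request:
play_rows([
  {"slide":[0,0,-41],"turn":[0,0,0],"hand":50},
  {"slide":[0,0,-40],"turn":[0,0,0],"hand":50},
  {"slide":[0,0,0],"turn":[0,0,0],"hand":60},
])

```text
clock: 16.92
eef_pos: [536.0, 174.5, 79.6]
tool_rot: [-3.14, -0.008, 0.186]
force: [0.0, 0.1, -0.2]
width: 59.7
```

```bash
python3 - <<'E'
from plan import *
st()
c=calibration('wrist'); im,d=get_image('wrist'); cv2.imwrite('pics/w11.png',im); np.savez('pics/w11c.npz',**c); np.save('pics/w11.npy',d)
plan([451,-326.4,75,-75.4],11,60)
E
```

```text
t 16.93 tcp [536.  174.5  79.6] rpy [-179.9   -0.5   10.7] F [ 0.   0.1 -0.2] w 59.7 q [-0.65  0.7   0.45  1.88 -0.48  0.66  0.28]
{"slide": [-16.0, 43.0, 0.0], "turn": [0, 0, 7.8], "hand": 60}
{"slide": [-10.0, 45.0, 0.0], "turn": [0, 0, 7.8], "hand": 60}
{"slide": [-4.0, 46.0, 0.0], "turn": [0, 0, 7.8], "hand": 60}
{"slide": [3.0, 46.0, 0.0], "turn": [0, 0, 7.8], "hand": 60}
{"slide": [9.0, 45.0, 0.0], "turn": [0, 0, 7.8], "hand": 60}
{"slide": [15.0, 44.0, 0.0], "turn": [0, 0, 7.8], "hand": 60}
{"slide": [21.0, 41.0, 1.0], "turn": [0, 0, 7.9], "hand": 60}
{"slide": [26.0, 38.0, 0.0], "turn": [0, 0, 7.8], "hand": 60}
{"slide": [31.0, 34.0, 1.0], "turn": [0, 0, 7.9], "hand": 60}
{"slide": [36.0, 30.0, 0.0], "turn": [0, 0, 7.8], "hand": 60}
{"slide": [39.0, 24.0, 1.0], "turn": [0, 0, 7.9], "hand": 60}
end [ 451.4 -326.2   74.9] -75.4
```

View pics/w11.png

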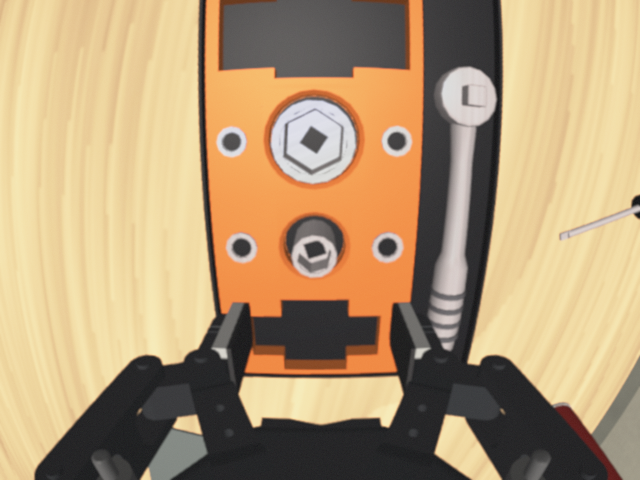

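Request:
play_rows([
  {"slide":[-16,43,0],"turn":[0,0,7.8],"hand":60},
  {"slide":[-10,45,0],"turn":[0,0,7.8],"hand":60},
  {"slide":[-4,46,0],"turn":[0,0,7.8],"hand":60},
  {"slide":[3,46,0],"turn":[0,0,7.8],"hand":60},
  {"slide":[9,45,0],"turn":[0,0,7.8],"hand":60},
])

```text
clock: 17.6
eef_pos: [494.0, -54.7, 75.2]
tool_rot: [3.141, 0.001, -0.499]
force: [0.5, -0.4, -0.8]
width: 59.8
```

Request:
play_rows([
  {"slide":[15,44,0],"turn":[0,0,7.8],"hand":60},
  {"slide":[21,41,0],"turn":[0,0,7.9],"hand":60},
  {"slide":[26,38,0],"turn":[0,0,7.8],"hand":60},
  {"slide":[31,34,0],"turn":[0,0,7.9],"hand":60},
  {"slide":[36,30,0],"turn":[0,0,7.8],"hand":60},
])

```text
clock: 18.23
eef_pos: [456.2, -282.7, 75.0]
tool_rot: [3.141, 0.001, -1.183]
force: [0.8, -0.1, 0.3]
width: 60.0
```

Request:
play_rows([
  {"slide":[39,24,0],"turn":[0,0,7.9],"hand":60},
  {"slide":[0,0,0],"turn":[0,0,0],"hand":60},
  {"slide":[0,0,0],"turn":[0,0,0],"hand":60},
  {"slide":[0,0,0],"turn":[0,0,0],"hand":60},
])

```text
clock: 18.73
eef_pos: [449.8, -325.3, 75.3]
tool_rot: [-3.142, 0.002, -1.315]
force: [0.1, 0.1, 0.1]
width: 59.9
```

```bash
python3 - <<'E'
from plan import *
st()
c=calibration('wrist'); im,d=get_image('wrist'); cv2.imwrite('pics/w12.png',im); np.savez('pics/w12c.npz',**c); np.save('pics/w12.npy',d)
d=np.load('pics/w11.npy');c=dict(np.load('pics/w11c.npz'));W=wcloud(d,c)
print('small rim',W[262,297].round(1),W[274,315].round(1),W[254,333].round(1),'centre',ray('wrist',(315,255),47,c).round(1))
E
```

```text
t 18.73 tcp [ 449.8 -325.3   75.3] rpy [-1.80e+02  1.00e-01 -7.53e+01] F [0.1 0.1 0.1] w 59.9 q [ 0.11  0.79  0.76  1.9  -0.78  0.78  0.01]
small rim [522.6 168.6  47.1] [535.  162.9  47.6] [543.5 178.2  47.9] centre [[532.8 175.2  47. ]]
```

View pics/w12.png

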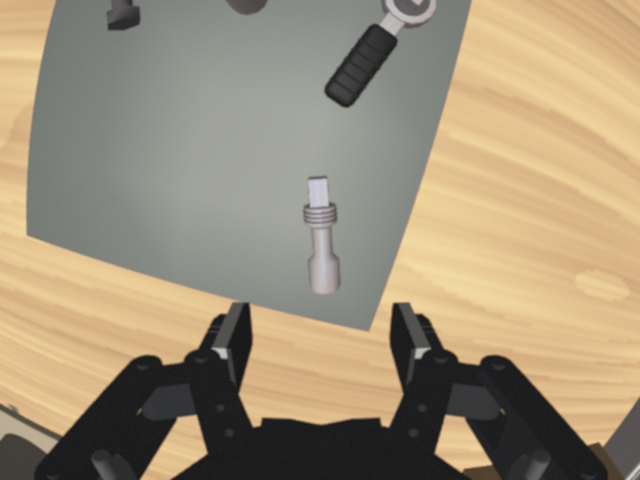

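```bash
python3 - <<'E'
from plan import *
c=dict(np.load('pics/w12c.npz'))
f=lambda u,v,z:ray('wrist',(u,v),z,c)[0].round(1)
A=f(318,178,16);B=f(325,291,18);print('drive',A,'tail',B,np.linalg.norm((A-B)[:2]),np.degrees(np.arctan2(*(A-B)[[1,0]])))
S=f(322,241,18);print('shank',S,'collar',f(320,213,20))
print('rat tail',f(341,103,16),'head',f(411,8,19))
st();plan([S[0],S[1],-44,-75.4],1,50)
E
```

```text
drive [ 493.  -312.2   16. ] tail [ 416.4 -337.4   18. ] 80.63870038635297 18.210260643297495
shank [ 452.3 -325.7   18. ] collar [ 471.4 -319.3   20. ]
rat tail [ 544.3 -314.    16. ] head [ 619.9 -340.8   19. ]
t 18.77 tcp [ 449.9 -325.5   75.5] rpy [-1.80e+02  1.00e-01 -7.53e+01] F [ 0.3 -0.3 -1.2] w 59.7 q [ 0.11  0.79  0.76  1.9  -0.78  0.78  0.01]
{"slide": [0.8, -2.3, 119.5], "turn": [0, 0, 0.1], "hand": 50}
end [ 452.3 -325.7  -44. ] -75.4
```

Request:
play_rows([
  {"slide":[1,-2,40],"turn":[0,0,-2],"hand":55},
  {"slide":[0,0,40],"turn":[0,0,0],"hand":50},
  {"slide":[0,0,25],"turn":[0,0,0],"hand":50},
  {"slide":[0,0,10],"turn":[0,0,0],"hand":50},
  {"slide":[0,0,0],"turn":[0,0,0],"hand":50},
])

```text
clock: 19.4
eef_pos: [451.9, -327.3, -38.5]
tool_rot: [-3.141, 0.0, -1.281]
force: [0.5, -0.4, -0.3]
width: 49.9
```

Request:
play_rows([
  {"slide":[0,0,0],"turn":[0,0,0],"hand":50},
  {"slide":[0,0,0],"turn":[0,0,0],"hand":30},
  {"slide":[0,0,0],"turn":[0,0,0],"hand":30},
])

```text
clock: 19.77
eef_pos: [452.9, -328.4, -36.8]
tool_rot: [-3.139, -0.002, -1.282]
force: [-1.9, 1.7, 15.8]
width: 29.9
```

```bash
python3 - <<'E'
from plan import *
st()
im,d=get_image('wrist'); cv2.imwrite('pics/w13.png',im)
E
```

```text
t 19.77 tcp [ 452.9 -328.4  -36.8] rpy [-1.798e+02 -1.000e-01 -7.340e+01] F [-1.9  1.7 15.8] w 29.9 q [ 0.22  0.94  0.57  1.93 -0.95  0.57  0.18]
```

View pics/w13.png

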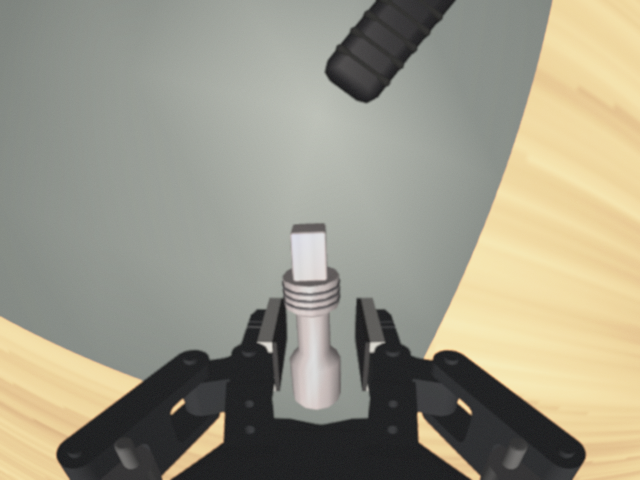

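Request:
play_rows([
  {"slide":[0,0,-7],"turn":[0,0,0],"hand":30},
  {"slide":[0,0,0],"turn":[0,0,0],"hand":30},
  {"slide":[0,0,0],"turn":[0,0,0],"hand":5},
  {"slide":[0,0,0],"turn":[0,0,0],"hand":5},
  {"slide":[0,0,0],"turn":[0,0,0],"hand":5},
])

```text
clock: 20.45
eef_pos: [451.6, -327.5, -32.1]
tool_rot: [-3.141, 0.0, -1.282]
force: [-0.0, 0.3, 3.5]
width: 11.1
```

```bash
python3 - <<'E'
from plan import *
st()
im,d=get_image('wrist'); cv2.imwrite('pics/w14.png',im)
E
```

```text
t 20.45 tcp [ 451.6 -327.5  -32.1] rpy [-180.     0.   -73.5] F [-0.   0.3  3.5] w 11.1 q [ 0.22  0.93  0.58  1.93 -0.94  0.58  0.17]
```

View pics/w14.png

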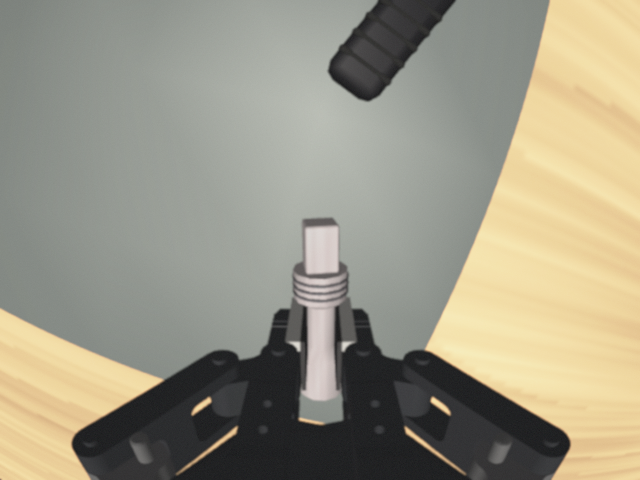

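Request:
play_rows([
  {"slide":[0,0,0],"turn":[0,0,0],"hand":5},
  {"slide":[0,0,-10],"turn":[0,0,0],"hand":5},
  {"slide":[0,0,-30],"turn":[0,0,0],"hand":5},
  {"slide":[0,0,-35],"turn":[0,0,0],"hand":5},
  {"slide":[0,0,0],"turn":[0,0,0],"hand":5},
])

```text
clock: 21.12
eef_pos: [452.6, -329.4, 45.2]
tool_rot: [-3.14, -0.004, -1.282]
force: [0.3, -0.3, -2.0]
width: 11.2
```

```bash
python3 - <<'E'
from plan import *
st()
c=calibration('wrist');im,d=get_image('wrist'); cv2.imwrite('pics/w15.png',im); np.savez('pics/w15c.npz',**c); np.save('pics/w15.npy',d)
im,d=get_image('scene'); cv2.imwrite('pics/s15.png',cv2.resize(im[130:330,60:300],None,fx=3,fy=3))
E
```

```text
t 21.12 tcp [ 452.6 -329.4   45.2] rpy [-179.9   -0.2  -73.5] F [ 0.3 -0.3 -2. ] w 11.2 q [ 0.15  0.83  0.71  1.91 -0.82  0.71  0.07]
```

View pics/w15.png

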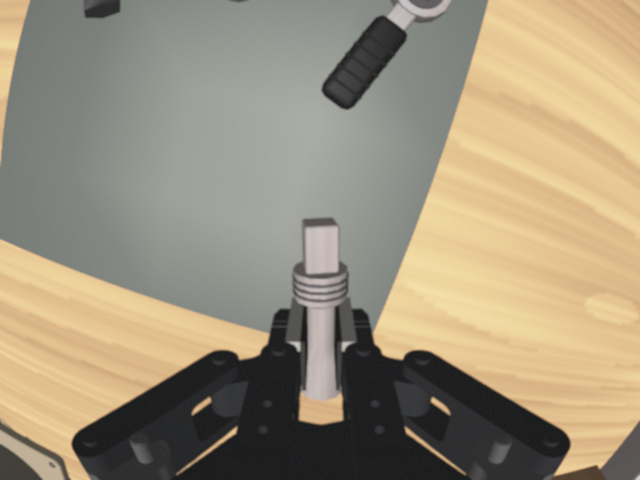

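View pics/s15.png

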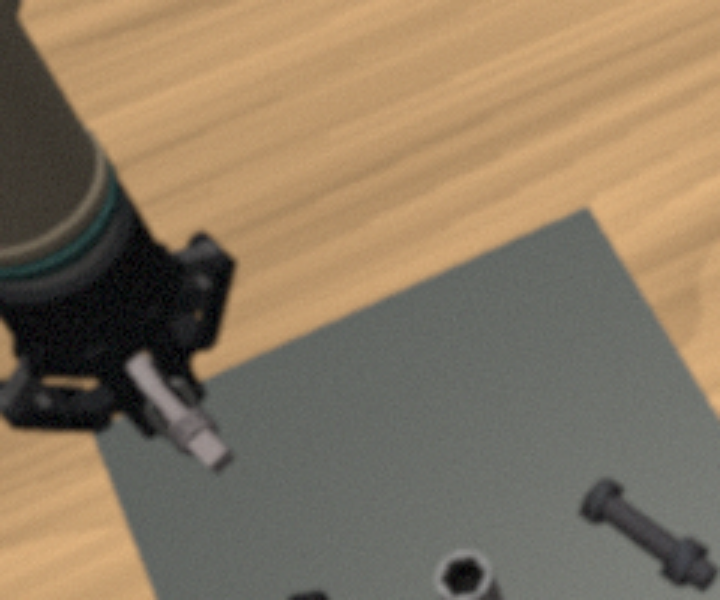

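```bash
python3 - <<'E'
from plan import *
from scipy.spatial.transform import Rotation as Ro
c=dict(np.load('pics/w15c.npz'));d=np.load('pics/w15.npy')
W=wcloud(d,c);R=Ro.from_euler('xyz',np.radians([-179.9,-.2,-73.5])).as_matrix();T=(W-[452.6,-329.4,45.2])@R
for uv in [(320,222),(320,240),(320,268),(320,280),(320,320),(320,350),(320,390)]: print(uv,T[uv[1],uv[0]].round(1),W[uv[1],uv[0]].round(1))
p=ray('wrist',(320.5,223),97,c)[0];print('drive end tool',((p-[452.6,-329.4,45.2])@R).round(1))
e=plan([545.7,101.5,45,-79.4],10,5)
E
```

```text
(320, 222) [ -0.2 -44.4 -46.9] [ 495.  -316.5   92.2]
(320, 240) [ -0.2 -39.4 -53.5] [ 490.2 -317.9   98.7]
(320, 268) [ -0.2 -27.9 -52.4] [ 479.2 -321.2   97.7]
(320, 280) [ -0.2 -25.  -56.9] [ 476.3 -322.   102.2]
(320, 320) [ -0.2  -5.2 -52.6] [ 457.4 -327.6   97.8]
(320, 350) [ -0.2   9.  -53.4] [ 443.7 -331.7   98.6]
(320, 390) [ -0.2  28.  -57.5] [ 425.5 -337.   102.7]
drive end tool [  0.  -45.4 -51.7]
{"slide": [-38.0, -21.0, -0.0], "turn": [0, 0, 0.6], "hand": 5}
{"slide": [-39.0, -21.0, -0.0], "turn": [0, 0, 0.6], "hand": 5}
{"slide": [-39.0, -20.0, -0.0], "turn": [0, 0, 0.6], "hand": 5}
{"slide": [-39.0, -20.0, -0.0], "turn": [0, 0, 0.6], "hand": 5}
{"slide": [-39.0, -20.0, -0.0], "turn": [0, 0, 0.6], "hand": 5}
{"slide": [-40.0, -19.0, -0.0], "turn": [0, 0, 0.6], "hand": 5}
{"slide": [-40.0, -19.0, -1.0], "turn": [0, 0, 0.6], "hand": 5}
{"slide": [-40.0, -18.0, -0.0], "turn": [0, 0, 0.6], "hand": 5}
{"slide": [-40.0, -18.0, -1.0], "turn": [0, 0, 0.6], "hand": 5}
{"slide": [-40.0, -18.0, -0.0], "turn": [0, 0, 0.6], "hand": 5}
end [545.5 101.9  44.8] -79.4
```

Request:
play_rows([
  {"slide":[-38,-21,0],"turn":[0,0,0.6],"hand":5},
  {"slide":[-39,-20,0],"turn":[0,0,0.6],"hand":5},
  {"slide":[-39,-20,0],"turn":[0,0,0.6],"hand":5},
  {"slide":[-39,-20,0],"turn":[0,0,0.6],"hand":5},
  {"slide":[-39,-19,0],"turn":[0,0,0.6],"hand":5},
])

```text
clock: 21.85
eef_pos: [495.9, -112.4, 41.7]
tool_rot: [3.139, 0.001, -1.335]
force: [1.2, -0.8, -0.2]
width: 10.8
```

Request:
play_rows([
  {"slide":[-40,-19,0],"turn":[0,0,0.6],"hand":5},
  {"slide":[-40,-18,0],"turn":[0,0,0.6],"hand":5},
  {"slide":[-40,-18,0],"turn":[0,0,0.6],"hand":5},
  {"slide":[-40,-18,0],"turn":[0,0,0.6],"hand":5},
  {"slide":[-40,-17,0],"turn":[0,0,0.6],"hand":5},
])

```text
clock: 22.48
eef_pos: [540.9, 101.9, 41.5]
tool_rot: [3.139, -0.0, -1.387]
force: [0.9, -0.1, -1.1]
width: 11.0
```

Request:
play_rows([
  {"slide":[0,0,0],"turn":[0,0,0],"hand":5},
  {"slide":[0,0,0],"turn":[0,0,0],"hand":5},
  {"slide":[0,0,0],"turn":[0,0,0],"hand":5},
])

```text
clock: 22.85
eef_pos: [541.3, 98.8, 42.6]
tool_rot: [3.141, -0.001, -1.389]
force: [0.5, 0.1, -1.3]
width: 11.0
```

```bash
python3 - <<'E'
from plan import *
st()
c=calibration('wrist');im,d=get_image('wrist'); cv2.imwrite('pics/w16.png',im)
plan([541.2,100.7,-24,-79.4],1,5)
E
```

```text
t 22.85 tcp [541.3  98.8  42.6] rpy [179.9  -0.  -79.6] F [ 0.5  0.1 -1.3] w 11.0 q [-0.72  0.86  0.81  1.94 -0.92  0.76 -0.75]
{"slide": [-1.8, -0.1, 66.8], "turn": [0, 0, -0.2], "hand": 5}
end [541.2 100.7 -24. ] -79.4
```

View pics/w16.png

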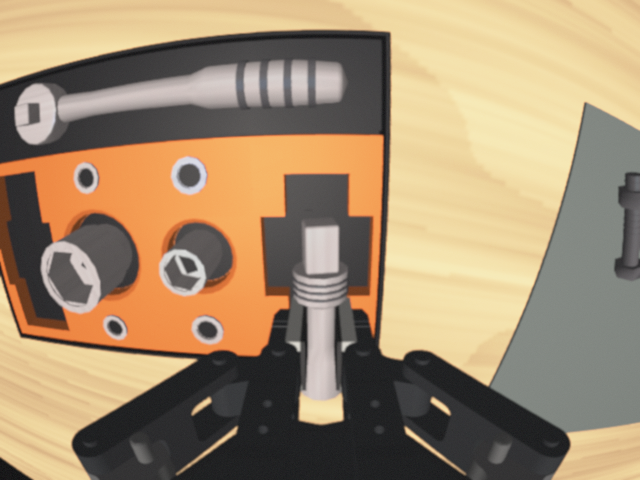

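```bash
python3 - <<'E'
from plan import *
from scipy.spatial.transform import Rotation as Ro
c=dict(np.load('pics/w15c.npz'));d=np.load('pics/w15.npy')
W=wcloud(d,c);R=Ro.from_euler('xyz',np.radians([-179.9,-.2,-73.5])).as_matrix();T=(W-[452.6,-329.4,45.2])@R
q=T[(d>0)&(T[...,2]<-30)]
for a,b in [(20,35),(35,50),(50,65),(65,80),(80,120)]:
    k=q[(abs(q[:,0])>a)&(abs(q[:,0])<b)]
    if len(k): print(a,b,len(k),'lowest tool z',k[:,2].max().round(1),'y',k[:,1].min().round(),k[:,1].max().round())
E
```

```text
20 35 8929 lowest tool z -79.5 y -15.0 13.0
35 50 15162 lowest tool z -85.4 y -14.0 13.0
50 65 6007 lowest tool z -107.5 y -15.0 -0.0
```

Request:
play_rows([
  {"slide":[-2,0,25],"turn":[0,0,0],"hand":5},
  {"slide":[0,0,20],"turn":[0,0,0],"hand":5},
  {"slide":[0,0,12],"turn":[0,0,0],"hand":5},
  {"slide":[0,0,8],"turn":[0,0,0],"hand":5},
  {"slide":[0,0,0],"turn":[0,0,0],"hand":5},
])

```text
clock: 23.52
eef_pos: [541.2, 102.2, -22.4]
tool_rot: [3.141, 0.0, -1.387]
force: [-0.9, -0.3, -1.4]
width: 11.2
```

Request:
play_rows([
  {"slide":[0,0,2],"turn":[0,0,0],"hand":5},
  {"slide":[0,0,0],"turn":[0,0,0],"hand":5},
  {"slide":[0,0,0],"turn":[0,0,0],"hand":5},
])

```text
clock: 23.9
eef_pos: [541.6, 102.6, -23.8]
tool_rot: [-3.141, 0.0, -1.387]
force: [0.6, 0.1, -1.4]
width: 10.7
```

Request:
play_rows([
  {"slide":[1.5,0,1.5],"turn":[0,0,0],"hand":5},
  {"slide":[0,0,0],"turn":[0,0,0],"hand":5},
  {"slide":[0,0,0],"turn":[0,0,0],"hand":25},
  {"slide":[0,0,0],"turn":[0,0,0],"hand":25},
  {"slide":[0,0,0],"turn":[0,0,0],"hand":25},
])

```text
clock: 24.52
eef_pos: [541.8, 101.0, -25.5]
tool_rot: [-3.141, -0.0, -1.387]
force: [-0.2, 0.6, 1.2]
width: 25.3
```

Request:
play_rows([
  {"slide":[0,0,-15],"turn":[0,0,0],"hand":25},
  {"slide":[0,0,-30],"turn":[0,0,0],"hand":25},
  {"slide":[0,0,-50],"turn":[0,0,0],"hand":50},
  {"slide":[0,0,0],"turn":[0,0,0],"hand":50},
])

```text
clock: 25.02
eef_pos: [544.6, 100.7, 73.6]
tool_rot: [-3.134, -0.001, -1.387]
force: [-0.3, 0.9, -0.8]
width: 49.9
```

```bash
python3 - <<'E'
from plan import *
st()
c=calibration('wrist');im,d=get_image('wrist'); cv2.imwrite('pics/w17.png',im); np.savez('pics/w17c.npz',**c); np.save('pics/w17.npy',d)
E
```

```text
t 25.02 tcp [544.6 100.7  73.6] rpy [-179.6   -0.   -79.5] F [-0.3  0.9 -0.8] w 49.9 q [-0.74  0.82  0.84  1.92 -0.86  0.8  -0.8 ]
```

View pics/w17.png

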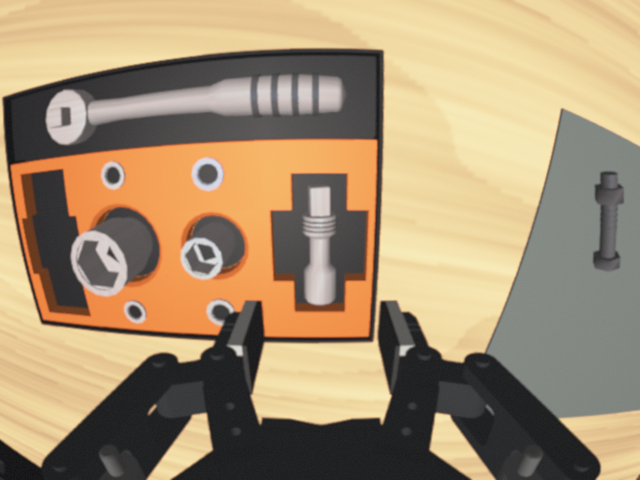

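```bash
python3 - <<'E'
from plan import *
c=dict(np.load('pics/w17c.npz'));W=wcloud(np.load('pics/w17.npy'),c)
print('bar end top',W[282,320].round(1),'collar',W[227,318].round(1),'shank',W[250,318].round(1),'drive',W[200,319].round(1),W[280:284,312:330,2].max())
plan([585,-326,75,-109],10,60)
E
```

```text
bar end top [523.7  97.   30.9] collar [560.9 105.2  31.2] shank [544.2 102.1  26.6] drive [577.2 107.5  27. ] 31.845089918792453
{"slide": [43.0, 4.0, -0.0], "turn": [0, 0, 3.0], "hand": 60}
{"slide": [43.0, 1.0, -0.0], "turn": [0, 0, 3.0], "hand": 60}
{"slide": [43.0, -1.0, -0.0], "turn": [0, 0, 2.9], "hand": 60}
{"slide": [43.0, -3.0, -0.0], "turn": [0, 0, 3.0], "hand": 60}
{"slide": [43.0, -5.0, -1.0], "turn": [0, 0, 2.9], "hand": 60}
{"slide": [42.0, -7.0, -0.0], "turn": [0, 0, 3.0], "hand": 60}
{"slide": [42.0, -10.0, -1.0], "turn": [0, 0, 2.9], "hand": 60}
{"slide": [41.0, -12.0, -0.0], "turn": [0, 0, 3.0], "hand": 60}
{"slide": [40.0, -13.0, -1.0], "turn": [0, 0, 2.9], "hand": 60}
{"slide": [40.0, -16.0, -0.0], "turn": [0, 0, 3.0], "hand": 60}
end [ 585.2 -325.9   74.7] -109.0
```

Bar home (collar top 31 = 9+22). On to the ratchet.

Request:
play_rows([
  {"slide":[43,4,0],"turn":[0,0,3],"hand":60},
  {"slide":[43,1,0],"turn":[0,0,3],"hand":60},
  {"slide":[43,-1,0],"turn":[0,0,2.9],"hand":60},
  {"slide":[43,-3,0],"turn":[0,0,3],"hand":60},
  {"slide":[43,-5,0],"turn":[0,0,2.9],"hand":60},
])

```text
clock: 25.7
eef_pos: [562.2, -114.3, 68.6]
tool_rot: [3.14, 0.001, -1.647]
force: [-0.1, 0.3, 0.7]
width: 59.8
```

Request:
play_rows([
  {"slide":[42,-7,0],"turn":[0,0,3],"hand":60},
  {"slide":[42,-10,0],"turn":[0,0,2.9],"hand":60},
  {"slide":[41,-12,0],"turn":[0,0,3],"hand":60},
  {"slide":[40,-13,0],"turn":[0,0,2.9],"hand":60},
  {"slide":[40,-16,0],"turn":[0,0,3],"hand":60},
])

```text
clock: 26.32
eef_pos: [583.2, -326.6, 68.3]
tool_rot: [3.139, 0.001, -1.905]
force: [0.3, -0.6, 1.4]
width: 59.9
```

Request:
play_rows([
  {"slide":[0,0,0],"turn":[0,0,0],"hand":60},
  {"slide":[0,0,0],"turn":[0,0,0],"hand":60},
  {"slide":[0,0,0],"turn":[0,0,0],"hand":60},
])

```text
clock: 26.7
eef_pos: [584.1, -323.9, 68.8]
tool_rot: [3.14, 0.002, -1.901]
force: [0.0, -0.3, 0.2]
width: 59.9
```

```bash
python3 - <<'E'
from plan import *
st()
c=calibration('wrist');im,d=get_image('wrist'); cv2.imwrite('pics/w18.png',im); np.savez('pics/w18c.npz',**c); np.save('pics/w18.npy',d)
E
```

```text
t 26.7 tcp [ 584.1 -323.9   68.8] rpy [ 1.799e+02  1.000e-01 -1.089e+02] F [ 0.  -0.3  0.2] w 59.9 q [ 0.01  0.98  0.9   1.58 -0.87  1.02 -0.73]
```

View pics/w18.png

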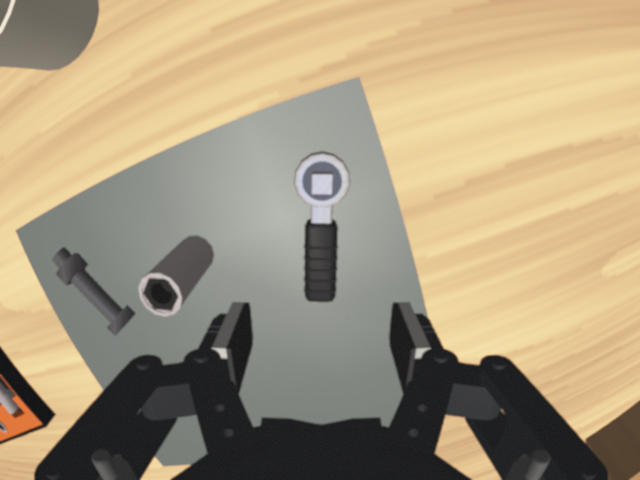

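```bash
python3 - <<'E'
from plan import *
c=dict(np.load('pics/w18c.npz'));W=wcloud(np.load('pics/w18.npy'),c)
f=lambda u,v,z:ray('wrist',(u,v),z,c)[0]
t=f(320,300,14);h=f(322,179,19);n=f(321,221,19)
u=(h-t)[:2];L=np.linalg.norm(u);u/=L
o=h[:2]-34*u
print(t.round(1),h.round(1),n.round(1),'L',L.round(1),'ang',np.degrees(np.arctan2(u[1],u[0])).round(1),'origin',o.round(1),'from tail',(t[:2]+52.5*u).round(1),'from hand front',(n[:2]-7*u).round(1))
print('z grip',W[260,320].round(1),'head',W[165,322].round(1),'neck',W[215,322].round(1))
e=o-2*u; st();plan([e[0],e[1],-34,np.degrees(np.arctan2(u[1],u[0]))-90],1,60)
E
```

```text
[ 545.1 -310.1   14. ] [ 627.3 -339.7   19. ] [ 601.5 -330.2   19. ] L 87.3 ang -19.8 origin [ 595.3 -328.1] from tail [ 594.5 -327.9] from hand front [ 594.9 -327.8]
z grip [ 576.  -320.7   18.8] head [ 635.9 -342.6   20.7] neck [ 604.8 -332.    18. ]
t 26.75 tcp [ 584.2 -324.1   69. ] rpy [ 1.800e+02  1.000e-01 -1.089e+02] F [ 0.4 -0.3  0.3] w 60.1 q [ 0.01  0.98  0.9   1.58 -0.87  1.02 -0.73]
{"slide": [0.2, -9.8, 103.0], "turn": [0, 0, 0.9], "hand": 60}
end [ 593.4 -327.5  -34. ] -109.8
```

```bash
python3 - <<'E'
from plan import *
from scipy.spatial.transform import Rotation as Ro
c=dict(np.load('pics/w18c.npz'));d=np.load('pics/w18.npy')
W=wcloud(d,c);R=Ro.from_euler('xyz',np.radians([180,.1,-108.9])).as_matrix();T=(W-[584.1,-323.9,68.8])@R
q=T[(d>0)&(T[...,2]<-30)]
for a,b in [(35,50),(50,60),(60,65),(65,70),(70,75),(75,80),(80,120)]:
    k=q[(abs(q[:,0])>a)&(abs(q[:,0])<b)]
    if len(k)>5: print(a,b,len(k),'lowest tool z',np.percentile(k[:,2],99).round(1),'y',k[:,1].min().round(),k[:,1].max().round())
E
```

```text
35 50 6186 lowest tool z -52.7 y -15.0 12.0
50 60 15254 lowest tool z -91.7 y -16.0 14.0
60 65 3587 lowest tool z -95.1 y -16.0 8.0
65 70 845 lowest tool z -120.9 y -14.0 -10.0
```

Request:
play_rows([
  {"slide":[0,-10,30],"turn":[0,0,0.8],"hand":50},
  {"slide":[0,0,35],"turn":[0,0,0],"hand":45},
  {"slide":[0,0,22],"turn":[0,0,0],"hand":45},
  {"slide":[0,0,10],"turn":[0,0,0],"hand":45},
  {"slide":[0,0,0],"turn":[0,0,0],"hand":45},
])

```text
clock: 27.38
eef_pos: [593.2, -329.3, -27.6]
tool_rot: [3.141, -0.0, -1.917]
force: [0.0, 0.1, 0.5]
width: 45.1
```

Request:
play_rows([
  {"slide":[0,0,0],"turn":[0,0,0],"hand":45},
  {"slide":[0,0,0],"turn":[0,0,0],"hand":45},
])

```text
clock: 27.62
eef_pos: [593.9, -329.8, -26.5]
tool_rot: [-3.14, -0.0, -1.917]
force: [-0.2, 0.1, -0.4]
width: 44.9
```

Request:
play_rows([
  {"slide":[-1,0,6],"turn":[0,0,0],"hand":45},
  {"slide":[0,0,0],"turn":[0,0,0],"hand":10},
  {"slide":[0,0,0],"turn":[0,0,0],"hand":10},
  {"slide":[0,0,0],"turn":[0,0,0],"hand":10},
  {"slide":[0,0,0],"turn":[0,0,0],"hand":10},
])

```text
clock: 28.25
eef_pos: [593.6, -328.3, -33.7]
tool_rot: [3.141, 0.0, -1.917]
force: [-0.7, 0.5, -0.6]
width: 20.1
```

```bash
python3 - <<'E'
from plan import *
st()
c=calibration('wrist');im,d=get_image('wrist'); cv2.imwrite('pics/w19.png',im)
E
```

```text
t 28.25 tcp [ 593.6 -328.3  -33.7] rpy [ 180.     0.  -109.8] F [-0.7  0.5 -0.6] w 20.1 q [ 0.05  1.11  0.81  1.58 -0.98  0.9  -0.69]
```

View pics/w19.png

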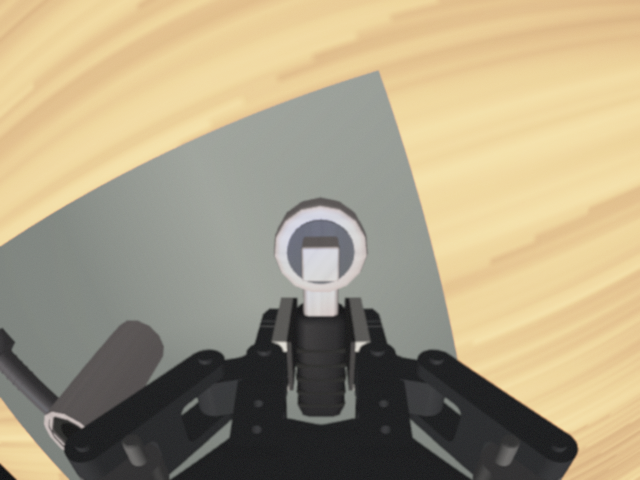

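Request:
play_rows([
  {"slide":[0,0,-8],"turn":[0,0,0],"hand":10},
  {"slide":[0,0,-25],"turn":[0,0,0],"hand":10},
  {"slide":[0,0,-35],"turn":[0,0,0],"hand":10},
  {"slide":[0,0,-32],"turn":[0,0,0],"hand":10},
  {"slide":[0,0,0],"turn":[0,0,0],"hand":10},
])

```text
clock: 28.92
eef_pos: [595.4, -330.6, 70.9]
tool_rot: [-3.135, -0.002, -1.917]
force: [-0.5, 0.3, -2.7]
width: 20.0
```

```bash
python3 - <<'E'
from plan import *
st()
c=calibration('wrist');im,d=get_image('wrist'); cv2.imwrite('pics/w20.png',im);np.savez('pics/w20c.npz',**c); np.save('pics/w20.npy',d)
from scipy.spatial.transform import Rotation as Ro
s=read_state();R=Ro.from_euler('xyz',s['tool_rot']).as_matrix();T=(wcloud(d,c)-s['eef_pos'])@R
for uv in [(285,240),(320,300),(320,330),(320,400)]: print(uv,T[uv[1],uv[0]].round(1))
plan([504.7,312.8,65,-79.4],14,10)
E
```

```text
t 28.93 tcp [ 595.4 -330.6   70.9] rpy [-1.796e+02 -1.000e-01 -1.099e+02] F [-0.5  0.3 -2.7] w 20.0 q [ 0.01  0.99  0.9   1.55 -0.87  1.04 -0.76]
(285, 240) [-12.1 -40.5 -55.4]
(320, 300) [  0.8 -15.  -53.8]
(320, 330) [  0.8  -1.5 -54.6]
(320, 400) [  0.7  36.4 -55.9]
{"slide": [-41.0, 22.0, 0.0], "turn": [0, 0, -2.2], "hand": 10}
{"slide": [-42.0, 20.0, 0.0], "turn": [0, 0, -2.2], "hand": 10}
{"slide": [-42.0, 18.0, 0.0], "turn": [0, 0, -2.2], "hand": 10}
{"slide": [-43.0, 17.0, 0.0], "turn": [0, 0, -2.2], "hand": 10}
{"slide": [-44.0, 15.0, 0.0], "turn": [0, 0, -2.2], "hand": 10}
{"slide": [-44.0, 13.0, 0.0], "turn": [0, 0, -2.2], "hand": 10}
{"slide": [-45.0, 12.0, 0.0], "turn": [0, 0, -2.2], "hand": 10}
{"slide": [-45.0, 10.0, 1.0], "turn": [0, 0, -2.2], "hand": 10}
{"slide": [-46.0, 8.0, 0.0], "turn": [0, 0, -2.1], "hand": 10}
{"slide": [-46.0, 7.0, 1.0], "turn": [0, 0, -2.2], "hand": 10}
{"slide": [-46.0, 5.0, 0.0], "turn": [0, 0, -2.1], "hand": 10}
{"slide": [-46.0, 3.0, 1.0], "turn": [0, 0, -2.2], "hand": 10}
{"slide": [-46.0, 1.0, 0.0], "turn": [0, 0, -2.1], "hand": 10}
{"slide": [-47.0, -1.0, 1.0], "turn": [0, 0, -2.2], "hand": 10}
end [505.  313.2  64.6] -79.4
```

View pics/w20.png

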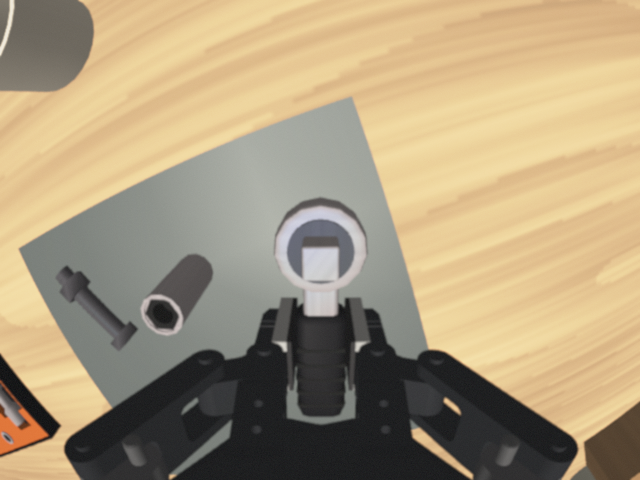

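Held level (head, neck and grip tops all within 2 mm). Carry over.

Request:
play_rows([
  {"slide":[-41,22,0],"turn":[0,0,-2.2],"hand":10},
  {"slide":[-42,20,0],"turn":[0,0,-2.2],"hand":10},
  {"slide":[-42,18,0],"turn":[0,0,-2.2],"hand":10},
  {"slide":[-43,17,0],"turn":[0,0,-2.2],"hand":10},
  {"slide":[-44,15,0],"turn":[0,0,-2.2],"hand":10},
])

```text
clock: 29.6
eef_pos: [560.2, -97.3, 65.4]
tool_rot: [3.14, 0.0, -1.724]
force: [1.1, 0.7, -2.8]
width: 20.3
```

Request:
play_rows([
  {"slide":[-44,13,0],"turn":[0,0,-2.2],"hand":10},
  {"slide":[-45,12,0],"turn":[0,0,-2.2],"hand":10},
  {"slide":[-45,10,0],"turn":[0,0,-2.2],"hand":10},
  {"slide":[-46,8,0],"turn":[0,0,-2.1],"hand":10},
  {"slide":[-46,7,0],"turn":[0,0,-2.2],"hand":10},
])

```text
clock: 30.22
eef_pos: [527.9, 131.9, 65.6]
tool_rot: [3.14, -0.0, -1.534]
force: [0.5, -0.5, -1.8]
width: 20.4
```

Request:
play_rows([
  {"slide":[-46,5,0],"turn":[0,0,-2.1],"hand":10},
  {"slide":[-46,3,0],"turn":[0,0,-2.2],"hand":10},
  {"slide":[-46,1,0],"turn":[0,0,-2.1],"hand":10},
  {"slide":[-47,-1,0],"turn":[0,0,-2.2],"hand":10},
  {"slide":[0,0,0],"turn":[0,0,0],"hand":10},
])

```text
clock: 30.85
eef_pos: [501.3, 319.5, 64.6]
tool_rot: [3.139, 0.002, -1.376]
force: [0.1, -0.2, -2.4]
width: 20.2
```

Request:
play_rows([
  {"slide":[0,0,0],"turn":[0,0,0],"hand":10},
  {"slide":[0,0,0],"turn":[0,0,0],"hand":10},
])

```text
clock: 31.1
eef_pos: [504.3, 312.1, 66.3]
tool_rot: [3.141, -0.001, -1.388]
force: [-0.2, 0.4, -2.1]
width: 20.3
```

```bash
python3 - <<'E'
from plan import *
st()
c=calibration('wrist');im,d=get_image('wrist'); cv2.imwrite('pics/w21.png',im);np.savez('pics/w21c.npz',**c)
plan([504.7,312.8,-24,-79.4],1,10)
E
```

```text
t 31.1 tcp [504.3 312.1  66.3] rpy [ 1.80e+02 -1.00e-01 -7.95e+01] F [-0.2  0.4 -2.1] w 20.3 q [-1.1   0.89  0.87  1.8  -0.87  0.88 -1.2 ]
{"slide": [-0.5, -0.4, 90.4], "turn": [0, 0, -0.1], "hand": 10}
end [504.7 312.9 -24. ] -79.4
```

View pics/w21.png

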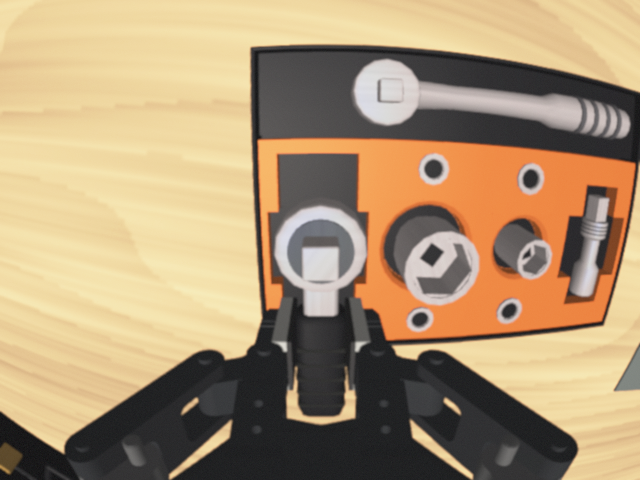

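```bash
python3 - <<'E'
from plan import *
from scipy.spatial.transform import Rotation as Ro
for n,pos,yaw in [('w20',[595.4,-330.6,70.9],-109.9),('w17',[544.6,100.7,73.6],-79.5),('w18',[584.1,-323.9,68.8],-108.9)]:
    c=dict(np.load(f'pics/{n}c.npz'));d=np.load(f'pics/{n}.npy')
    T=(wcloud(d,c)-pos)@Ro.from_euler('xyz',np.radians([180,0,yaw])).as_matrix()
    q=T[(d>0)&(T[...,2]<-30)]; print(n)
    for a in range(30,70,4):
        k=q[(abs(q[:,0])>a)&(abs(q[:,0])<a+4)]
        if len(k)>5: print(a,len(k),'z',np.percentile(k[:,2],[1,99]).round(0),'y',np.percentile(k[:,1],[1,99]).round())
E
```

```text
w20
30 2513 z [-136.  -84.] y [-12.  12.]
34 2762 z [-107.  -86.] y [-14.  12.]
38 4673 z [-132.  -88.] y [-12.  12.]
42 5878 z [-134.  -92.] y [-12.  12.]
46 3099 z [-135.  -99.] y [-12.   0.]
50 3257 z [-137. -107.] y [-12.  -3.]
54 2422 z [-139. -113.] y [-14.  -4.]
58 1300 z [-139. -120.] y [-14.  -3.]
62 319 z [-137. -127.] y [-12.  -4.]
w17
30 1825 z [-136.  -49.] y [-16.  -6.]
34 1415 z [-101.  -50.] y [-13.   3.]
38 1385 z [-98. -57.] y [-11.   8.]
42 2069 z [-134.  -86.] y [-12.  12.]
46 5686 z [-135.  -90.] y [-13.  12.]
50 6598 z [-137.  -92.] y [-13.  12.]
54 4305 z [-144.  -92.] y [-12.   9.]
58 2788 z [-145. -102.] y [-14. -10.]
62 1400 z [-146. -118.] y [-13. -10.]
66 211 z [-144. -130.] y [-12.  -9.]
w18
30 4050 z [-135.  -47.] y [-18.  10.]
34 1748 z [-106.  -50.] y [-14. -10.]
38 1390 z [-102.  -52.] y [-14.   5.]
42 1515 z [-100.  -56.] y [-13.   7.]
46 2101 z [-136.  -87.] y [-13.  10.]
50 8300 z [-137.  -91.] y [-13.  11.]
54 5043 z [-143.  -92.] y [-14.   8.]
58 3684 z [-146.  -93.] y [-15.   8.]
62 2152 z [-147. -100.] y [-14. -11.]
66 473 z [-147. -125.] y [-14. -10.]
```

Request:
play_rows([
  {"slide":[0,0,30],"turn":[0,0,0],"hand":10},
  {"slide":[0,0,28],"turn":[0,0,0],"hand":10},
  {"slide":[0,0,15],"turn":[0,0,0],"hand":10},
  {"slide":[0,0,0],"turn":[0,0,0],"hand":10},
])

```text
clock: 31.65
eef_pos: [503.8, 313.0, -7.3]
tool_rot: [3.14, -0.001, -1.386]
force: [-0.2, -0.9, -2.4]
width: 20.3
```

Request:
play_rows([
  {"slide":[0,0,9],"turn":[0,0,0],"hand":10},
  {"slide":[0,0,7],"turn":[0,0,0],"hand":10},
  {"slide":[0,0,0],"turn":[0,0,0],"hand":10},
  {"slide":[0,0,0],"turn":[0,0,0],"hand":10},
])

```text
clock: 32.15
eef_pos: [504.3, 314.1, -22.3]
tool_rot: [-3.141, 0.0, -1.385]
force: [0.1, -0.0, -1.6]
width: 20.5
```

```bash
python3 - <<'E'
from plan import *
st()
c=calibration('wrist');im,d=get_image('wrist'); cv2.imwrite('pics/w22.png',im)
plan([504.7,312.8,-27,-79.4],1,10)
E
```

```text
t 32.15 tcp [504.3 314.1 -22.3] rpy [-180.     0.   -79.3] F [ 0.1 -0.  -1.6] w 20.5 q [-1.04  1.    0.74  1.83 -1.    0.74 -1.1 ]
{"slide": [1.3, -0.1, 4.7], "turn": [0, 0, 0.0], "hand": 10}
end [504.7 312.8 -27. ] -79.4
```

View pics/w22.png

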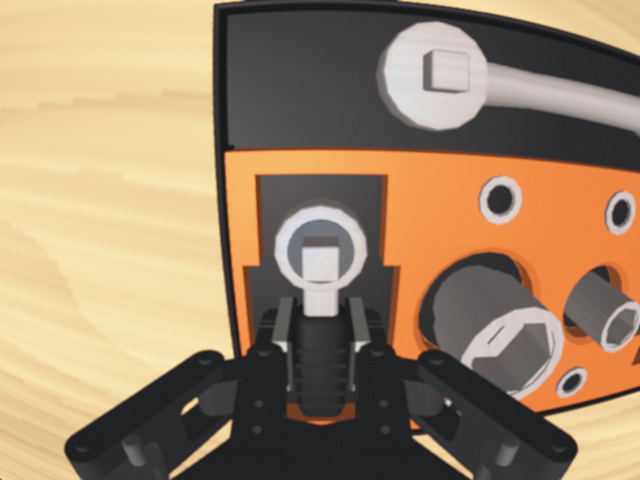

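Centred in the slot. Lower the rest and release.

Request:
play_rows([
  {"slide":[1,0,3],"turn":[0,0,0],"hand":10},
  {"slide":[0,0,1.5],"turn":[0,0,0],"hand":10},
  {"slide":[0,0,0],"turn":[0,0,0],"hand":10},
  {"slide":[0,0,0],"turn":[0,0,0],"hand":10},
])

```text
clock: 32.7
eef_pos: [504.3, 313.0, -27.1]
tool_rot: [-3.142, -0.0, -1.385]
force: [0.9, -0.2, -2.5]
width: 20.3
```

Request:
play_rows([
  {"slide":[0,0,0],"turn":[0,0,0],"hand":29},
  {"slide":[0,0,0],"turn":[0,0,0],"hand":29},
  {"slide":[0,0,-5],"turn":[0,0,0],"hand":29},
  {"slide":[0,0,-10],"turn":[0,0,0],"hand":29},
  {"slide":[0,0,-30],"turn":[0,0,0],"hand":29},
])

```text
clock: 33.33
eef_pos: [503.4, 312.7, 17.9]
tool_rot: [3.139, -0.001, -1.385]
force: [-0.2, 0.4, 0.6]
width: 29.1
```

Request:
play_rows([
  {"slide":[0,0,-50],"turn":[0,0,0],"hand":29},
  {"slide":[0,0,-40],"turn":[0,0,0],"hand":40},
  {"slide":[0,0,0],"turn":[0,0,0],"hand":40},
  {"slide":[0,0,0],"turn":[0,0,0],"hand":40},
])

```text
clock: 33.83
eef_pos: [503.7, 313.2, 107.8]
tool_rot: [3.141, 0.001, -1.385]
force: [-0.1, -0.5, 0.2]
width: 39.6
```

```bash
python3 - <<'E'
from plan import *
st()
c=calibration('wrist');im,d=get_image('wrist'); cv2.imwrite('pics/w23.png',im);np.savez('pics/w23c.npz',**c); np.save('pics/w23.npy',d)
E
```

```text
t 33.83 tcp [503.7 313.2 107.8] rpy [180.    0.  -79.3] F [-0.1 -0.5  0.2] w 39.6 q [-1.12  0.84  0.91  1.78 -0.81  0.95 -1.24]
```

View pics/w23.png

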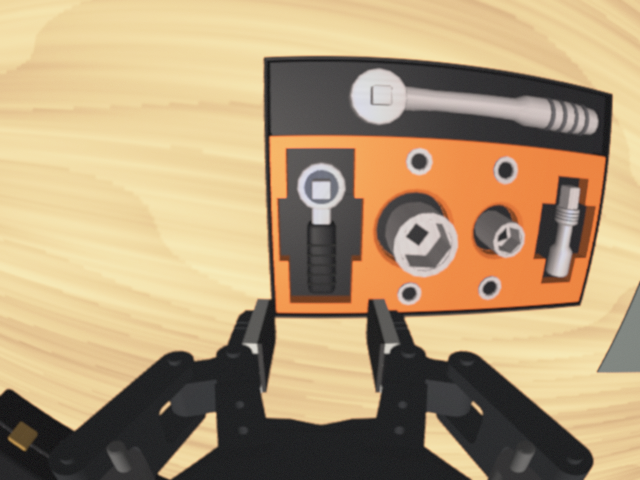

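```bash
python3 - <<'E'
from plan import *
c=dict(np.load('pics/w23c.npz'));W=wcloud(np.load('pics/w23.npy'),c)
for n,(u,v) in {'rat head':(306,190),'rat head2':(336,176),'grip front':(321,232),'grip tail':(321,284),'drive':(320,190),'large':(402,258),'large2':(452,240),'small':(500,250),'bar collar':(567,215),'bar end':(559,268)}.items(): print(n,np.median(W[v-1:v+2,u-1:u+2].reshape(-1,3),0).round(1))
im,d=get_image('top'); cv2.imwrite('pics/t23.png',im)
im,d=get_image('scene'); cv2.imwrite('pics/s23.png',im)
E
```

```text
rat head [534.3 329.6  26.6]
rat head2 [548.2 310.3  25.6]
grip front [505.  313.1  25.1]
grip tail [463.6 305.3  25.9]
drive [538.2 320.   38.7]
large [506.9 257.6  59.5]
large2 [526.3 226.4  59.9]
small [522.4 177.6  45.5]
bar collar [560.9 110.6  29.2]
bar end [513.8 100.6  30.1]
```

View pics/s23.png

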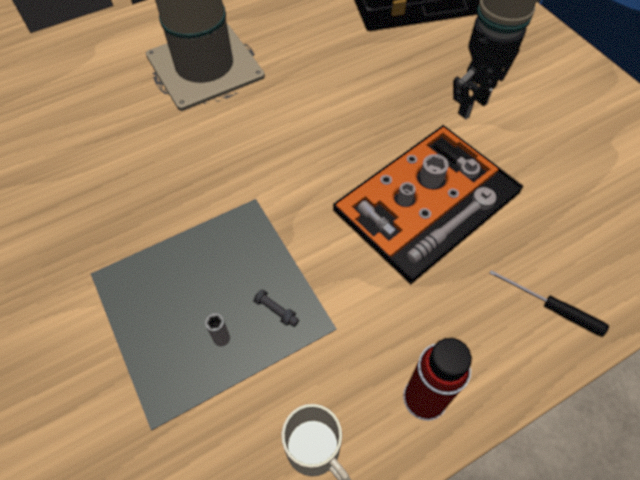

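View pics/t23.png

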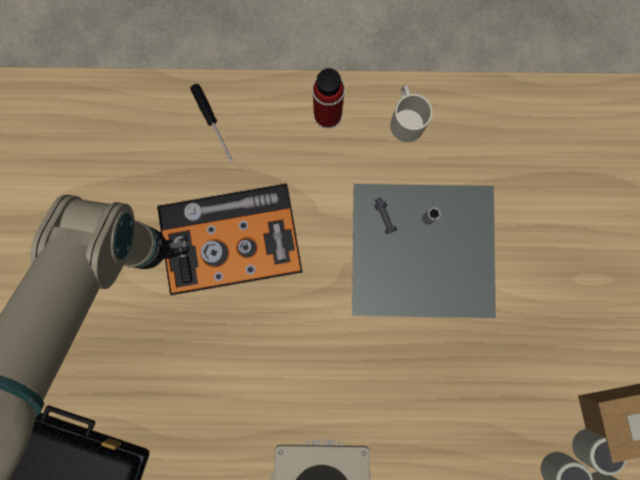

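```bash
python3 -c "
from plan import *
st(); print(finish_job())"
```

```text
t 33.98 tcp [503.4 312.8 106.7] rpy [179.9  -0.  -79.4] F [-0.7 -0.9  0.3] w 40.3 q [-1.12  0.84  0.91  1.78 -0.81  0.95 -1.24]
the job is handed in; nothing more can be done
None
```

I put the four tools back in the tray in the order large socket, small socket, extension bar, ratchet (drive up). The job was handed in at about 34 s; no verdict was reported.

**Final checks:**

| Item | Measured top height | Expected if home |
|---|---|---|
| Large socket | 59.5–60 mm | 59 mm |
| Small socket | 45.5 mm (47–48 mm just after placing) | 47 mm |
| Bar, collar and round end | 29–31 mm | 31 mm |
| Ratchet, grip and head | 25–26.6 mm | 25 mm |
| Ratchet, drive tip | 38.7 mm | 38 mm |

The differences are up to about 2 mm, in line with the calibration. In the last top and scene images, all four tools lie inside their recesses. The plug socket and the bolt look unmoved on the mat, and the gripper is clear of everything.

**What failed or disagreed:**
- **Missed first grasp:** the reported TCP lies about 40 mm beyond the real fingertips. The first attempt on the large socket closed in the air above it without moving it. I corrected the heights from wrist-camera depth and from where the fingers touched the mat.
- **Fingertips on the mat:** before the bar grasp the fingers pressed the mat with about 16 N. I raised them before closing on the bar.

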